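Daily check of the laboratory balance with a stack of disc weights

TASK

Get the balance ready for its daily load check. Put the wooden forceps box that was left on the weighing pan away in the open drawer and, once nothing is on the pan, press the tare key all the way down. Only then stack all the steel disc weights that are on the bench in one neat stack at the centre of the pan, lying flat, the widest at the bottom and each next narrower one on top; finally the drawer must be fully shut with the box in it, and the glass dish, jar and bottle left where they are.

Things in the scene. Friction and masses are not known exactly. Their poses are not given: they have to be found in the camera images.
- balance: Laboratory balance fixed to the bench, on the robot's left or right. Origin on the bench, 30 mm behind (+x of) the pan's centre; its front faces its own -x. 190 mm wide (y). The housing under the pan (x -110 to 60 mm) is 52 mm high; the front ledge (x -200 to -110 mm) is 30 mm high and carries a flat dark display and one round key.
- pan_top (a point): Centre of the upper face of the balance's flat round weighing pan, 140 mm in diameter, no rim, 62 mm above the bench; axes as the balance's (z up).
- tare_top (a point): Centre of the top of the tare key when it is not pressed or as it moves: the only key on the balance, a grey round push button 26 mm in diameter on the front ledge, pressed straight down; stroke 6 mm, about 5 N to press fully, springs back.
- tare (a joint): Stroke of the tare key: 0 released, 0.006 m fully pressed.
- unit: Low bench drawer unit fixed to the bench, 240 mm deep (x), 170 mm wide (y), 90 mm high, one drawer; origin at the centre of its underside; its front faces its own -x. It stands on the other side from the balance.
- unit_drawer0 (a joint): How far the drawer is pulled out along the unit's -x: 0 fully shut; starts at 0.115 to 0.14 m (end stop at 0.165 m). It slides with light friction (1 N) and stays where it is left.
- unit_drawer0_handle (a point): Middle of the drawer's bar handle, a horizontal 11 mm thick bar 85 mm long, parallel to the unit's y, 35 mm in front of the drawer's front face and 52 mm above the bench. The drawer front is 15 mm thick, its top edge 78 mm above the bench.
- drawer_in (a point): Centre of the drawer's inner floor (moves with the drawer), axes as the unit's (x points into the unit). Inside 195 mm long (x), 128 mm wide (y), walls 6 mm thick, 46 mm high over the floor, open on top; the floor is 22 mm above the bench. Only the part pulled out of the unit can be reached from above.
- box: Small closed wooden forceps box, 80 x 36 x 24 mm (x, y, z), 50 to 90 g, origin at the centre of its underside; starts lying on the weighing pan, at any yaw.
- dish: Bystander: empty open glass dish, 70 mm in diameter, 30 mm high, origin under its centre.
- jar: Bystander: closed white jar, 56 mm in diameter, 45 mm high, origin under its centre.
- flask: Bystander: closed brown bottle, 64 mm in diameter, 150 mm high, origin under its centre.
- disc60: Plain stainless steel disc weight, 60 mm in diameter, 12 mm thick, 266 g; origin at its very centre (6 mm above its lower face), z along its axis; both faces alike. Lies flat on the bench between balance and drawer unit. May be absent.
- disc52: Plain stainless steel disc weight, 52 mm in diameter, 12 mm thick, 200 g; origin at its very centre (6 mm above its lower face), z along its axis; both faces alike. Lies flat on the bench between balance and drawer unit. May be absent.
- disc44: Plain stainless steel disc weight, 44 mm in diameter, 12 mm thick, 143 g; origin at its very centre (6 mm above its lower face), z along its axis; both faces alike. Lies flat on the bench between balance and drawer unit. May be absent.
- disc36: Plain stainless steel disc weight, 36 mm in diameter, 12 mm thick, 96 g; origin at its very centre (6 mm above its lower face), z along its axis; both faces alike. Lies flat on the bench between balance and drawer unit. May be absent.
- disc28: Plain stainless steel disc weight, 28 mm in diameter, 12 mm thick, 58 g; origin at its very centre (6 mm above its lower face), z along its axis; both faces alike. Lies flat on the bench between balance and drawer unit. May be absent.
- disc20: Plain stainless steel disc weight, 20 mm in diameter, 12 mm thick, 30 g; origin at its very centre (6 mm above its lower face), z along its axis; both faces alike. Lies flat on the bench between balance and drawer unit. May be absent.
Mind the look-alikes: they are no part of the job. What is shaped like the disc36 but blue, orange or pink is not meant.

How it is judged:
By the outcome, as a careful person would: the job done as asked, in the order asked, and still so for the second after the job is handed in, with the robot touching nothing.
Of disc60, disc52, disc44, disc36, disc28, disc20 only 4 to 6 are there at a start; the rules pass over those that are not, and their reading is None.
At some moment in a run one of disc60, disc52, disc44, disc36, disc28, disc20 may be knocked a few centimetres aside while the robot is not near it.
Once in a run the grip may slacken for a moment while it holds something.
It also fails if it takes over 210 s, if anything falls off the work surface, if the arm or the gripper's body presses on something with over 40 N, if the wrist force passes 120 N, or if a joint passes its speed limit or range.

ROBOT

A 6-joint arm with a two-finger parallel gripper is mounted at the origin on the work surface. World frame = base frame: x ahead of the robot, y to its left, z up, the work surface at z = 0. Lengths are in m, angles in degrees, forces in N, time in s.
With the tool pointing down it reaches from about 0.4 to 0.825 m from the base axis. Payload 7 kg.
Tool frame: the origin (TCP) lies on the centre line of the jaws, within the pads' length; the fingertips stand 8 mm ahead of it and the grasp point (between the pads) lies 11 mm behind it (r.tcp_to_tips is the distance from the TCP to the fingertips, in m); z points along the fingers, y is the direction in which the jaws open and shut (so a half turn about z gives the same grasp; the last joint's range is limited). The gripper opens to 88 mm and grips with 3 to 60 N. Pads are 19 mm wide; open, the fingers measure 130 mm over their backs; the gripper's body (78 mm by 193 mm) begins 47 mm behind the grasp point.
Start: joints at [-55.227, 20.546, 0.682, 0, -70.136, -16.507], TCP at [0.212, -0.641, 0.235] pointing down, gripper open.
Joint ranges: [-176.03, 176.03], [-82.01, 121.73], [-58.28, 71.71], [-173.87, 95.51], [-174.79, -0.11], [-173.66, 173.66]. Speed limits (degrees/s): [136.94, 136.94, 172.46, 180, 180, 180].

INTERFACE

Orientations are given as [roll, pitch, yaw] about the fixed x, y, z axes, in that order (R = Rz(yaw) Ry(pitch) Rx(roll)).
In Python, from plant import r gives the robot as it stands.
- The arm moves only by the tool drive_tool, never from a script. Its argument "plan" is text: rows parted by semicolons, each of 4 numbers parted by spaces: the shift along the tool's x, y, z in cm, then the turn about the tool's z in rad. A call has 1 to 8 rows; each row is the pose to reach, as a shift and turn from the pose commanded when the call began, along the tool's axes at that moment; what a row does not reach only later rows make up. A row lasts 1/8 s, in which the tool goes at most 62.5 mm and 10.7 degrees, less where a joint would pass 70% of its speed; a pose out of reach is approached as far as the arm can. A call with a gripper value outside its range is refused whole. "fingers" is the closure, from -1 (fully open) to 1 (shut), set as the call begins (left out, the last holds). The fingers move at their own pace and stop on an object; "squeeze" is the grip in N (left out, the last holds). Time passes only in rows, so rows that repeat a pose let the fingers close. It gives the time, the measured TCP pose, the force and the opening at its end, in the units of the state.
- r.get_state(): the state, without advancing time (a new reading comes with each control period).
- r.capture(name): name is "scene" or "top" or "wrist"; returns a dict with "frame" (420x560x3 uint8, red, green, blue), "fovy" (degrees; the focal length in pixels is half the picture's height over the tangent of half this angle, whatever the lens; pixels are square), "cx", "cy" (the principal point, pixels), "rvec" (rotation vector, rad) and "tvec" (3), from world to camera coordinates, as OpenCV has them. Camera axes: x right, y down, z forward; pixel columns grow to the right and rows downward; lengths in m; the calibration is good to about 2 mm. A picture is of the moment at which its call begins. There is no depth.
- r.close_job(): hands the job in, once; it reports no verdict.
The state is a dict: "time_s": time; "joints": joint angles; "qd": joint speeds; "joint_torque": joint torques, N m; "tcp_pos": TCP position; "eef_rot": TCP orientation; "contact_force": force on the tool from outside, world axes, zero at the start; "moment": the same for the moment, N m; "gripper_width": finger opening in m.
Only numpy, scipy, OpenCV 4.12 (cv2) and the standard library are available. Lean on these libraries where they do the work, as an engineer would, in place of code of your own. Each camera call takes 0.05 s, during which the arm holds its last target. There are 200 camera calls.

## Working session

There is one attempt and no reset: what is moved stays moved. The work goes in short steps, Python scripts to look and compute and a tool call to move; the robot and the scene stay as the last step left them, time stands still between calls to the robot, and variables do not carry over. Pictures are saved under pics/ and viewed, about 12 in all and at most 16, crops included, and the job is handed in when it is done.

Besides the shell and the picture viewer there is one more tool, called after "Emit:" by a JSON object that holds its "api" and its "payload". drive_tool: Moves the arm, as the interface text tells. Its arguments: {"type":"object","properties":{"plan":{"type":"string"},"fingers":{"type":"number"},"squeeze":{"type":"number"}},"required":["plan"]}

```bash
ls; mkdir -p pics
cat > h.py <<'E'
import numpy as np, cv2
from plant import r
def cap(n,save=None):
    c=r.capture(n); f=c['frame']
    if save: cv2.imwrite('pics/'+save,cv2.cvtColor(f,cv2.COLOR_RGB2BGR))
    return c
def K(c):
    h=c['frame'].shape[0]; f=h/2/np.tan(np.radians(c['fovy'])/2)
    return np.array([[f,0,c['cx']],[0,f,c['cy']],[0,0,1]])
def ray(c,u,v,z):
    R,_=cv2.Rodrigues(np.array(c['rvec'],float)); t=np.array(c['tvec'],float).ravel()
    d=R.T@np.linalg.inv(K(c))@np.array([u,v,1.]); o=-R.T@t
    return o+d*(z-o[2])/d[2]
def proj(c,P):
    R,_=cv2.Rodrigues(np.array(c['rvec'],float)); q=K(c)@(R@np.array(P,float)+np.array(c['tvec'],float).ravel()); return q[:2]/q[2]
E
python3 - <<'E'
from h import *
for n in('scene','top','wrist'):
    c=cap(n,n+'0.png'); R,_=cv2.Rodrigues(np.array(c['rvec'],float)); print(n,c['fovy'],c['cx'],c['cy'],-R.T@np.ravel(c['tvec']),R[2])
print(r.get_state(),r.tcp_to_tips)
s=[cv2.imread(f'pics/{n}0.png') for n in('scene','top')]
E
```

```text
pics
scene 45.28479581398151 283.19263026731267 204.65672438493007 [1.37835346 0.27184768 0.88255285] [-0.68826537 -0.16662265 -0.70606492]
top 50.31338566629753 282.5927019319881 204.28200113502217 [0.46841785 0.07542303 0.98689993] [ 1.48548241e-01  6.16830672e-04 -9.88904970e-01]
wrist 66.52771575158755 276.9043897681778 205.10313212174458 [ 0.1343914  -0.66661971  0.38486011] [ 0.28112943  0.09463339 -0.95499255]
{'time_s': 0.15, 'joints': array([-5.52281363e+01,  2.05832349e+01,  6.46262863e-01, -1.12329225e-02,
       -7.01353736e+01, -1.65060717e+01]), 'qd': array([-0.035002  , -0.14941095,  0.11156031,  0.10991   ,  0.0936708 ,
       -0.0118039 ]), 'joint_torque': array([-2.06221426e-03, -5.83272886e+01,  2.93288273e+01,  7.00106844e+00,
        8.78485531e-03, -1.28036122e-04]), 'tcp_pos': array([ 0.21140467, -0.64067894,  0.23383806]), 'eef_rot': array([ 1.79927635e+02, -1.04301564e-02, -1.61738025e+02]), 'contact_force': array([-0.9502866 ,  0.52932111,  0.55960684]), 'moment': array([-0.00409232, -0.04466449,  0.00458503]), 'gripper_width': 0.08787464208385523} 0.008
```

View pics/top0.png

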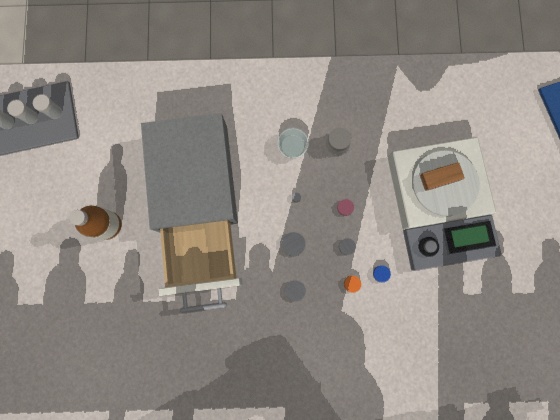

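View pics/scene0.png

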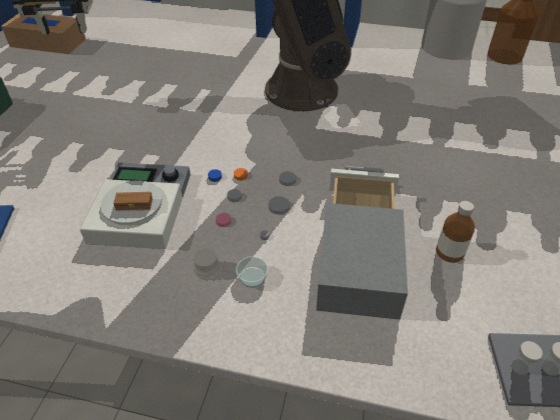

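The top picture shows the box on the pan at (442,176), the key at (429,246), the drawer open at (200,255) and the handle near (205,305). Grey discs are at (290,291), (291,244), (346,246) and (296,197). 

Look-alikes:
- **Coloured discs:** blue (381,273), orange (352,284) and pink (345,207).
- **Jar:** (339,139), grey in the shade.

I'll measure the rest in close crops.

Run:
```python
from h import *
c=cap('top'); f=cv2.cvtColor(c['frame'],cv2.COLOR_RGB2BGR)
a=cv2.resize(f[185:310,260:400],None,fx=3.5,fy=3.5,interpolation=cv2.INTER_CUBIC)
b=cv2.resize(f[100:280,380:510],None,fx=3,fy=3,interpolation=cv2.INTER_CUBIC)[:540]
d=cv2.resize(f[210:320,140:260],None,fx=3,fy=3,interpolation=cv2.INTER_CUBIC)
for n,i in(('a',a),('b',b),('d',d)): print(n,i.shape)
m=np.zeros((600,800,3),np.uint8); m[:437,:400]=a[:437,:400]; m[:540,400:790]=b; 
cv2.imwrite('pics/crop1.png',m)
hsv=cv2.cvtColor(f,cv2.COLOR_BGR2HSV)
# box
mk=cv2.inRange(hsv,(3,90,40),(20,255,255)); mk[:,:400]=0;mk[:,500:]=0;mk[:140]=0;mk[210:]=0
cn=max(cv2.findContours(mk,0,1)[0],key=cv2.contourArea); rc=cv2.minAreaRect(cn); print(rc)
P=[ray(c,*p,.086) for p in cv2.boxPoints(rc)]; print(np.round(P,4), np.round(np.mean(P,0),4))
for n,p,z in(('key',(429,245),.036),('d1',(290,291),.012),('d2',(291,244),.012),('d3',(346,246),.012),('d4',(296,197),.012),('jar',(339,139),.045),('dish',(293,143),.03),('flask',(85,216),.15),('hL',(183,307),.052),('hR',(227,303),.052),('fL',(160,292),.078),('fR',(238,283),.078),('uBL',(142,124),.09),('uBR',(223,116),.09),('uFL',(149,226),.09),('uFR',(234,218),.09),
 ('bBL',(393,152),.052),('bBR',(479,138),.052),('bFL',(405,228),.052),('bFR',(494,215),.052),('lFL',(411,270),.03),('lFR',(497,254),.03)): print(n,np.round(ray(c,*p,z)[:2],4))
cv2.imwrite('pics/drawer.png',d)
```

```text
a (438, 490, 3)
b (540, 390, 3)
d (330, 360, 3)
((441.7500305175781, 175.75), (17.708751678466797, 40.793373107910156), 71.56504821777344)
[[ 0.6606 -0.207   0.086 ]
 [ 0.6859 -0.2887  0.086 ]
 [ 0.6503 -0.2973  0.086 ]
 [ 0.6253 -0.2161  0.086 ]] [ 0.6555 -0.2523  0.086 ]
key [ 0.5168 -0.2321]
d1 [0.4267 0.0644]
d2 [0.5271 0.0597]
d3 [ 0.52   -0.0596]
d4 [0.6304 0.046 ]
jar [ 0.7507 -0.05  ]
dish [0.7485 0.0499]
flask [0.5804 0.4495]
hL [0.4012 0.2845]
hR [0.4072 0.1944]
fL [0.4334 0.325 ]
fR [0.4476 0.1689]
uBL [0.7794 0.3655]
uBR [0.7927 0.1964]
uFL [0.5651 0.3462]
uFR [0.5774 0.1747]
bBL [ 0.717  -0.1639]
bBR [ 0.7437 -0.3511]
bFL [ 0.5527 -0.1793]
bFR [ 0.5758 -0.3679]
lFL [ 0.4654 -0.1923]
lFR [ 0.4948 -0.3769]
```

View pics/crop1.png

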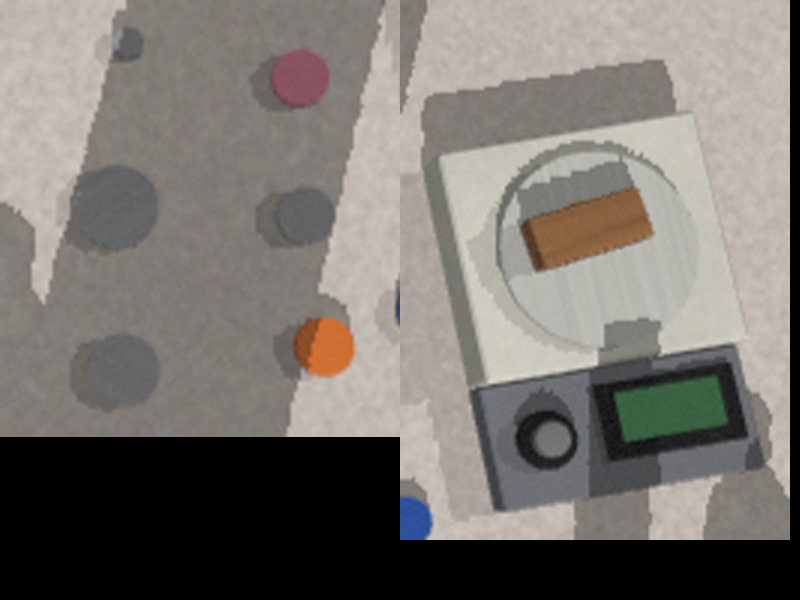

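Disc sizes come out near 51, 46, 38 and 19 mm, so they read as disc52 at (291,244), disc44 at (290,291), disc36 at (346,246) and disc20 at (296,197). That makes four discs on the bench. Blue, orange and pink are rejected. Next I go above the box.

```bash
cat >> h.py <<'E'
def to(x,y,z,yaw):
    s=r.get_state(); p=s['tcp_pos']; a=np.radians(s['eef_rot'][2])
    d=np.array([x,y,z])-p
    t=(yaw-s['eef_rot'][2]+180)%360-180
    o=[100*(d[0]*np.cos(a)+d[1]*np.sin(a)),100*(d[0]*np.sin(a)-d[1]*np.cos(a)),-100*d[2],-np.radians(t)]
    print('MOVE',' '.join(f'{v:.2f}' for v in o),' from',np.round(p,4),np.round(s['eef_rot'],2))
E
python3 - <<'E'
from h import *
to(.6555,-.2523,.22,-72.8)
E
```

```text
MOVE -54.34 22.97 1.40 -1.55  from [ 0.2115 -0.6407  0.234 ] [ 1.7994e+02 -1.0000e-02 -1.6174e+02]
```

Emit:
{"api": "drive_tool", "payload": {"plan": "-54.3 23 1.4 -1.55;-54.3 23 1.4 -1.55;-54.3 23 1.4 -1.55;-54.3 23 1.4 -1.55;-54.3 23 1.4 -1.55;-54.3 23 1.4 -1.55;-54.3 23 1.4 -1.55;-54.3 23 1.4 -1.55"}}

```text
time_s: 1.2
tcp_pos: [0.5888, -0.31, 0.2227]
eef_rot: [-180.0, -0.0, -75.4]
contact_force: [0.7, -1.1, -0.3]
gripper_width: 0.0875
```

Run:
```python
from h import *
to(.6555,-.2523,.20,-72.8)
```

```text
MOVE -3.90 -7.90 2.27 -0.05  from [ 0.5888 -0.31    0.2227] [-180.     -0.    -75.43]
```

Emit:
{"api": "drive_tool", "payload": {"plan": "-3.9 -7.9 2.3 -0.05;-3.9 -7.9 2.3 -0.05;-3.9 -7.9 2.3 -0.05;-3.9 -7.9 2.3 -0.05"}}

```text
time_s: 1.7
tcp_pos: [0.654, -0.255, 0.1998]
eef_rot: [180.0, 0.0, -73.0]
contact_force: [-0.7, -0.7, -0.0]
gripper_width: 0.0875
```

Run:
```python
from h import *
c=cap('wrist','w1.png'); f=cv2.cvtColor(c['frame'],cv2.COLOR_RGB2BGR)
hsv=cv2.cvtColor(f,cv2.COLOR_BGR2HSV)
mk=cv2.inRange(hsv,(3,110,40),(20,255,255))
cn=max(cv2.findContours(mk,0,1)[0],key=cv2.contourArea); P=np.array([ray(c,*p[0],.086)[:2]*1000 for p in cn],np.float32)
print(cv2.minAreaRect(P),cv2.minAreaRect(cn)); print(r.get_state()['tcp_pos'],r.get_state()['eef_rot'])
```

```text
((658.7013549804688, -257.39727783203125), (35.6256103515625, 80.3442153930664), 15.607561111450195) ((272.0, 197.5), (89.0, 42.0), 90.0)
[ 0.65382641 -0.25535764  0.20013546] [-1.79994140e+02 -1.37096401e-02 -7.29988320e+01]
```

View pics/w1.png

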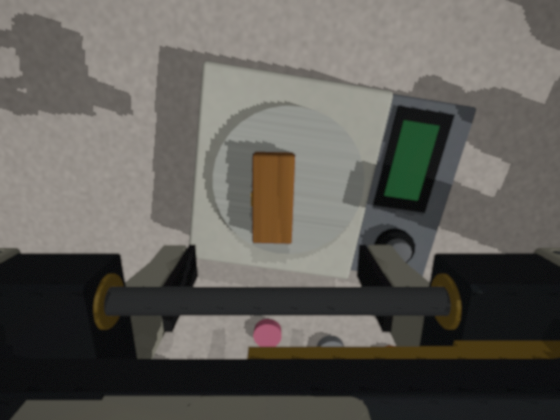

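The wrist picture shows the box at (273,197) on the pan, whose centre is near (288,181), and the key at (399,246). The box measures 80.3 x 35.6 mm, which fits.

Run:
```python
from h import *
c=cap('wrist')
for n,p,z in(('panL',(213,178),.062),('panR',(362,182),.062),('panT',(290,103),.062),('panB',(284,260),.062),('key',(400,245),.036)): print(n,np.round(ray(c,*p,z)[:2],4))
to(.6587,-.2574,.12,-74.4); to(.6587,-.2574,.077,-74.4)
```

```text
panL [ 0.7146 -0.2547]
panR [ 0.5818 -0.2912]
panT [ 0.6667 -0.3382]
panB [ 0.627  -0.1939]
key [ 0.5088 -0.2347]
MOVE 0.32 -0.41 8.04 0.02  from [ 0.6538 -0.2555  0.2004] [-1.7997e+02 -2.0000e-02 -7.3020e+01]
MOVE 0.32 -0.41 12.34 0.02  from [ 0.6538 -0.2555  0.2004] [-1.7997e+02 -2.0000e-02 -7.3020e+01]
```

Emit:
{"api": "drive_tool", "payload": {"plan": "0.32 -0.41 4 0.02;0.32 -0.41 8 0.02;0.32 -0.41 10 0.02;0.32 -0.41 11.5 0.02;0.32 -0.41 12.3 0.02;0.32 -0.41 12.3 0.02;0.32 -0.41 12.3 0.02"}}

```text
time_s: 2.68
tcp_pos: [0.66, -0.2564, 0.0778]
eef_rot: [-179.9, -0.0, -74.1]
contact_force: [-0.8, -0.2, 0.1]
gripper_width: 0.0881
```

Emit:
{"api": "drive_tool", "payload": {"plan": "0 0 0 0;0 0 0 0;0 0 0 0;0 0 0 0;0 0 0 0;0 0 0 0", "fingers": 1, "squeeze": 20}}

```text
time_s: 3.42
tcp_pos: [0.6593, -0.2562, 0.0766]
eef_rot: [180.0, 0.0, -74.1]
contact_force: [-0.2, -0.3, -0.3]
gripper_width: 0.0361
```

Emit:
{"api": "drive_tool", "payload": {"plan": "0 0 -3 0;0 0 -6 0;0 0 -9 0;0 0 -11 0;0 0 -11 0"}}

```text
time_s: 4.05
tcp_pos: [0.6603, -0.2564, 0.1886]
eef_rot: [-179.8, -0.1, -74.1]
contact_force: [0.2, -0.5, -0.2]
gripper_width: 0.0355
```

Run:
```python
from h import *
to(.515,.2475,.19,4.5)
c=cap('top')
f=cv2.cvtColor(c['frame'],cv2.COLOR_RGB2BGR)
d=f[100:330,120:400]
cv2.imwrite('pics/drawer.png',cv2.resize(d,None,fx=2.6,fy=2.6,interpolation=cv2.INTER_CUBIC)[:600])
```

```text
MOVE -52.44 0.13 -0.14 -1.37  from [ 0.6603 -0.2564  0.1886] [-1.7983e+02 -8.0000e-02 -7.4070e+01]
```

View pics/drawer.png

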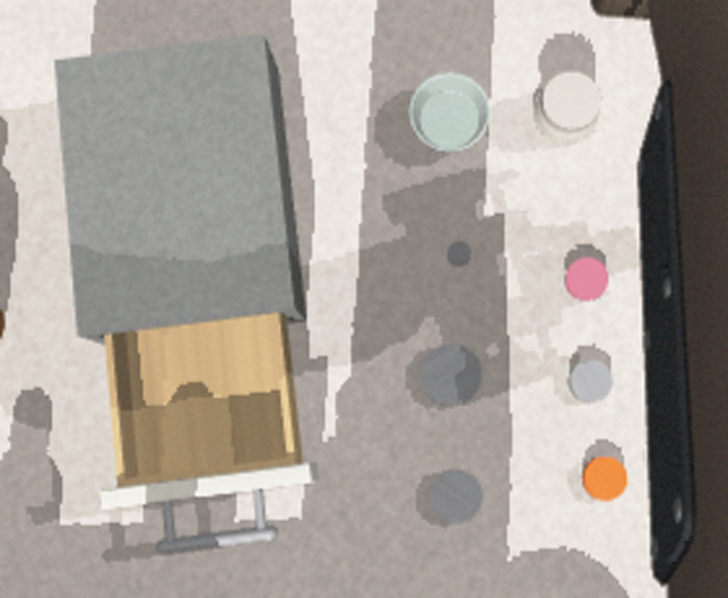

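The drawer picture shows the drawer front at about (207,480), unit front edge at (184,323), and the dish and jar at (450,112) and (570,103). The two large discs, the small one and disc36 are unchanged.

Run:
```python
from h import *
c=cap('top')
for n,p,z in(('frontL',(102,490),.078),('frontR',(312,465),.078),('uFL',(78,335),.09),('uFR',(290,312),.09),('wL',(118,470),.068),('wR',(298,455),.068),('wL2',(107,350),.068),('wR2',(287,330),.068),('hL',(162,545),.055),('hR',(274,533),.055)):
    print(n,np.round(ray(c,120+p[0]/2.6,100+p[1]/2.6,z)[:2],4))
```

```text
frontL [0.4404 0.3266]
frontR [0.4557 0.1648]
uFL [0.5593 0.3441]
uFR [0.5735 0.1797]
wL [0.4551 0.3172]
wR [0.4635 0.1767]
wL2 [0.5491 0.3274]
wR2 [0.5617 0.1848]
hL [0.3962 0.2852]
hR [0.4034 0.1973]
```

Emit:
{"api": "drive_tool", "payload": {"plan": "-52.4 0.1 0 -1.37;-52.4 0.1 0 -1.37;-52.4 0.1 0 -1.37;-52.4 0.1 0 -1.37;-52.4 0.1 0 -1.37;-52.4 0.1 0 -1.37;-52.4 0.1 0 -1.37;-52.4 0.1 0 -1.37"}}

```text
time_s: 5.15
tcp_pos: [0.5198, 0.2258, 0.1856]
eef_rot: [179.9, 0.1, 4.6]
contact_force: [1.5, -0.2, -0.3]
gripper_width: 0.0361
```

Run:
```python
from h import *
to(.507,.252,.19,5);to(.507,.252,.039,5)
```

```text
MOVE -1.07 -2.72 -0.44 -0.01  from [0.5198 0.2258 0.1856] [1.7995e+02 8.0000e-02 4.6400e+00]
MOVE -1.07 -2.72 14.66 -0.01  from [0.5198 0.2258 0.1856] [1.7995e+02 8.0000e-02 4.6400e+00]
```

Emit:
{"api": "drive_tool", "payload": {"plan": "-1.07 -2.72 0 -0.01;-1.07 -2.72 0 -0.01;-1.07 -2.72 3 -0.01;-1.07 -2.72 6 -0.01;-1.07 -2.72 9 -0.01;-1.07 -2.72 11 -0.01;-1.07 -2.72 11 -0.01"}}

```text
time_s: 6.02
tcp_pos: [0.5074, 0.2486, 0.0745]
eef_rot: [179.8, 0.2, 4.9]
contact_force: [0.3, -0.5, -0.5]
gripper_width: 0.0356
```

Run:
```python
from h import *
to(.507,.252,.038,5)
```

```text
MOVE -0.02 -0.34 3.65 -0.00  from [0.5074 0.2486 0.0745] [179.83   0.22   4.92]
```

Emit:
{"api": "drive_tool", "payload": {"plan": "0 -0.2 1 0;0 -0.2 2 0;0 -0.2 3 0;0 -0.2 3.6 0;0 -0.2 3.6 0;0 -0.2 3.6 0"}}

```text
time_s: 6.78
tcp_pos: [0.5085, 0.2527, 0.0409]
eef_rot: [-180.0, -0.0, 5.0]
contact_force: [0.2, 0.8, -0.0]
gripper_width: 0.0358
```

Emit:
{"api": "drive_tool", "payload": {"plan": "0 0 0 0;0 0 0 0;0 0 0 0;0 0 0 0", "fingers": -0.3}}

```text
time_s: 7.28
tcp_pos: [0.5083, 0.2526, 0.0408]
eef_rot: [-180.0, -0.0, 5.0]
contact_force: [0.0, -0.5, 0.2]
gripper_width: 0.0566
```

Emit:
{"api": "drive_tool", "payload": {"plan": "0 0 -3 0;0 0 -7 0;0 0 -11 0;0 0 -15 0;0 0 -15 0"}}

```text
time_s: 7.9
tcp_pos: [0.5099, 0.2538, 0.1944]
eef_rot: [-179.8, -0.3, 5.0]
contact_force: [0.2, -0.7, -0.9]
gripper_width: 0.0568
```

Run:
```python
from h import *
cap('wrist','w2.png'); to(.52,-.2325,.16,-82)
```

```text
MOVE -3.12 48.48 3.23 1.52  from [0.5088 0.2532 0.1923] [-1.7987e+02 -1.5000e-01  5.0000e+00]
```

View pics/w2.png

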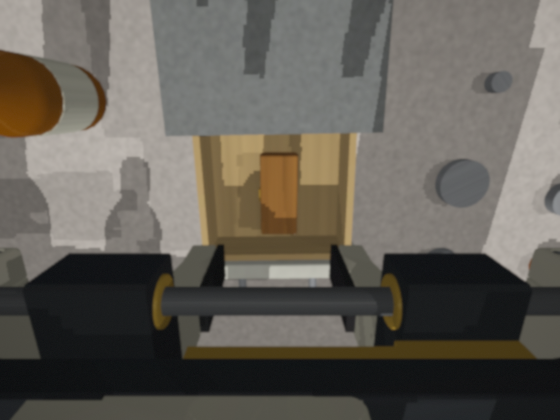

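The box lies in the drawer at (279,193), clear of the unit. Next comes the tare key. I'll close the fingers and look from near it.

Emit:
{"api": "drive_tool", "payload": {"plan": "-5 48.5 0 -0.05;-5 48.5 0 -0.05;-5 48.5 0 -0.05;-5 48.5 0 -0.05;-5 48.5 0 -0.05;-5 48.5 0 -0.05;-5 48.5 0 -0.05;-5 48.5 0 -0.05", "fingers": 1}}

```text
time_s: 8.95
tcp_pos: [0.4997, -0.2371, 0.1895]
eef_rot: [-180.0, 0.1, 7.8]
contact_force: [0.6, 0.1, 0.6]
gripper_width: 0.0006
```

Run:
```python
from h import *
c=cap('wrist','w3.png'); to(.515,-.235,.16,8); t=cap('top'); print(proj(c,(.648,-.269,.062)),proj(c,(.514,-.235,.036)))
m=np.zeros((600,800,3),np.uint8)
cv2.imwrite('pics/t3.png',cv2.cvtColor(t['frame'],4))
```

```text
MOVE 1.62 -0.38 2.92 -0.00  from [ 0.4994 -0.241   0.1892] [1.7998e+02 1.6000e-01 7.7300e+00]
[343.60905457  20.22560103] [276.61276978 176.04405408]
```

View pics/w3.png

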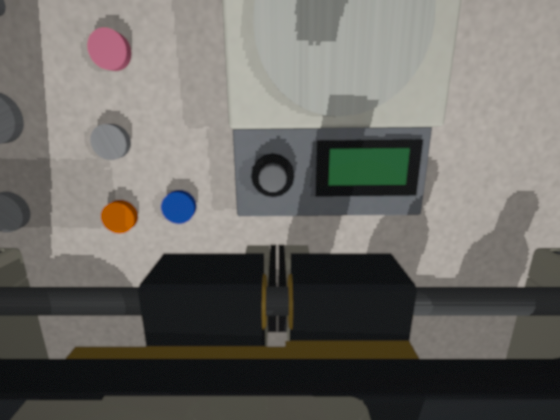

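Run:
```python
from h import *
c=cap('wrist'); p=ray(c,271.5,177,.037); print(p)
to(p[0],p[1],.07,8); to(p[0],p[1],.05,8)
```

```text
[ 0.51230728 -0.23191053  0.037     ]
MOVE 1.34 -0.33 11.90 -0.01  from [ 0.4995 -0.237   0.189 ] [-1.7995e+02  1.6000e-01  7.6200e+00]
MOVE 1.34 -0.33 13.90 -0.01  from [ 0.4995 -0.237   0.189 ] [-1.7995e+02  1.6000e-01  7.6200e+00]
```

Emit:
{"api": "drive_tool", "payload": {"plan": "1.35 -0.35 4 0;1.35 -0.35 8 0;1.35 -0.35 12 0;1.35 -0.35 13.3 0;1.35 -0.35 13.3 0;1.35 -0.35 13.3 0;1.35 -0.35 13.3 0"}}

```text
time_s: 9.98
tcp_pos: [0.5146, -0.2296, 0.0592]
eef_rot: [180.0, -0.2, 7.9]
contact_force: [-0.3, 0.4, 1.5]
gripper_width: 0.0006
```

Emit:
{"api": "drive_tool", "payload": {"plan": "0 0 0.4 0;0 0 0.8 0;0 0 1 0;0 0 1 0"}}

```text
time_s: 10.48
tcp_pos: [0.515, -0.2298, 0.0534]
eef_rot: [179.9, -0.2, 8.0]
contact_force: [-14.7, 11.7, 54.2]
gripper_width: 0.0004
```

Emit:
{"api": "drive_tool", "payload": {"plan": "0 0 -0.3 0;0 0 -0.5 0;0 0 -0.5 0;0 0 -0.5 0"}}

```text
time_s: 10.98
tcp_pos: [0.5148, -0.2297, 0.0542]
eef_rot: [179.9, -0.1, 7.9]
contact_force: [-2.2, 3.1, 12.1]
gripper_width: 0.0008
```

Emit:
{"api": "drive_tool", "payload": {"plan": "0 0 -0.3 0;0 0 -0.3 0;0 0 -0.3 0"}}

```text
time_s: 11.35
tcp_pos: [0.5147, -0.2297, 0.056]
eef_rot: [180.0, -0.1, 7.9]
contact_force: [2.3, 0.8, 3.9]
gripper_width: 0.0006
```

Emit:
{"api": "drive_tool", "payload": {"plan": "0 0 0.35 0;0 0 0.35 0;0 0 0.35 0"}}

```text
time_s: 11.72
tcp_pos: [0.5148, -0.2297, 0.054]
eef_rot: [179.9, -0.1, 7.9]
contact_force: [-1.8, 3.7, 21.1]
gripper_width: 0.0005
```

Contact began at z ≈ 0.0600 and hit a rigid stop at 0.0542, about 6 mm lower, with about 4 N of spring before it. So the key went all the way down. Next I lift and look at the discs.

Emit:
{"api": "drive_tool", "payload": {"plan": "0 0 -6 0;0 0 -12 0;0 0 -17 0.1;0 -10 -17 0.3;0 -16 -17 0.5;0 -22 -17 0.7;0 -28 -17 0.9;0 -32 -17 1.1", "fingers": -1}}

```text
time_s: 12.72
tcp_pos: [0.4763, 0.0398, 0.2214]
eef_rot: [179.9, 0.0, -44.6]
contact_force: [1.2, -0.6, -0.1]
gripper_width: 0.0747
```

Run:
```python
from h import *
to(.53,.10,.22,-90)
```

```text
MOVE -0.40 -8.06 0.14 0.79  from [0.4763 0.0398 0.2214] [ 1.799e+02  5.000e-02 -4.457e+01]
```

Emit:
{"api": "drive_tool", "payload": {"plan": "-0.4 -8 0 0.79;-0.4 -8 0 0.79;-0.4 -8 0 0.79;-0.4 -8 0 0.79;-0.4 -8 0 0.79;-0.4 -8 0 0.79;-0.4 -8 0 0.79"}}

```text
time_s: 13.6
tcp_pos: [0.5302, 0.0985, 0.2217]
eef_rot: [179.9, -0.0, -89.5]
contact_force: [0.3, 0.4, 1.1]
gripper_width: 0.0877
```

```bash
cat >> h.py <<'E'
def discs(c,zt=.012,z0=0.):
    "grey/dark blobs: convex blobs on the bench; print centre on top plane and diameters"
    f=cv2.cvtColor(c['frame'],cv2.COLOR_RGB2BGR); g=cv2.bilateralFilter(f,7,30,5)
    e=cv2.Canny(g,25,70); e=cv2.dilate(e,np.ones((2,2)))
    for cn in cv2.findContours(e,cv2.RETR_LIST,cv2.CHAIN_APPROX_NONE)[0]:
        a=cv2.contourArea(cn)
        if a<120 or len(cn)<10: continue
        h=cv2.convexHull(cn); (u,v),(d1,d2),_=cv2.fitEllipse(h)
        if min(d1,d2)<.7*max(d1,d2) or max(d1,d2)>90: continue
        s=np.linalg.norm(ray(c,u+.5,v,zt)-ray(c,u-.5,v,zt))
        print(f'px {u:.0f},{v:.0f} d {d1*s*1000:.0f}/{d2*s*1000:.0f} mm at',np.round(ray(c,u,v,zt)[:2],4),f[int(v)%420,int(u)%560])
E
python3 - <<'E'
from h import *
c=cap('wrist','w4.png'); print(r.get_state()['tcp_pos'],r.get_state()['eef_rot'][2]); discs(c)
E
```

```text
[0.53030777 0.09849179 0.22183261] -89.47083163357993
px 408,329 d 46/57 mm at [0.3511 0.3031] [62 70 72]
px 169,323 d 21/25 mm at [0.6711 0.2946] [19 19 20]
px 216,270 d 48/67 mm at [0.6048 0.2154] [60 61 60]
px 216,256 d 51/63 mm at [0.6043 0.196 ] [62 63 61]
px 367,145 d 46/56 mm at [0.4289 0.0581] [90 89 88]
px 188,136 d 25/36 mm at [0.6286 0.0508] [88 87 85]
px 367,145 d 49/60 mm at [0.429  0.0582] [90 89 88]
px 279,146 d 51/63 mm at [0.527  0.0599] [91 90 89]
px 279,146 d 55/67 mm at [0.527 0.06 ] [91 90 89]
px 68,136 d 67/80 mm at [0.761  0.0519] [136 140 129]
px 68,136 d 72/85 mm at [0.7606 0.0519] [135 139 128]
px 274,25 d 33/38 mm at [ 0.534 -0.06 ] [135 132 131]
px 189,24 d 31/37 mm at [ 0.6188 -0.0603] [126 103 177]
px 201,21 d 36/39 mm at [ 0.6067 -0.0625] [126 103 178]
px 283,29 d 52/62 mm at [ 0.5242 -0.0564] [134 132 130]
px 197,23 d 46/51 mm at [ 0.6108 -0.0608] [126 104 177]
px 361,15 d 46/56 mm at [ 0.4471 -0.0692] [  0  94 179]
```

View pics/w4.png

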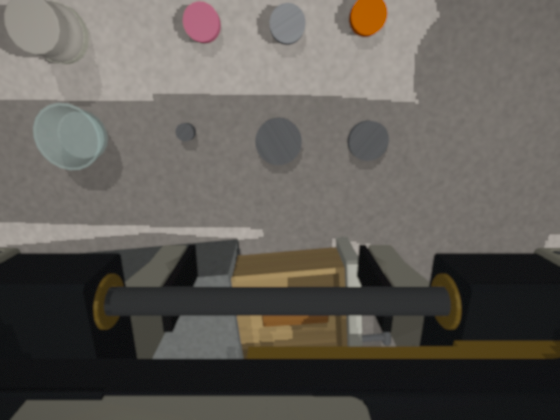

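The picture shows disc52 at (279,140), disc44 at (369,140), disc36 at (288,24) and disc20 at (186,132); pink and orange are rejected. I take disc52 first.

Run:
```python
from h import *
c=cap('wrist')
for n,p in(('52',(279,140)),('44',(368.5,140.5)),('20',(186,131.5)),('36',(287.5,24))): print(n,np.round(ray(c,*p,.012),4))
p=ray(c,279,140,.012)
to(p[0],p[1],.012,-90)
```

```text
52 [0.5276 0.054  0.012 ]
44 [0.4281 0.0537 0.012 ]
20 [0.6301 0.0456 0.012 ]
36 [ 0.5202 -0.0608  0.012 ]
MOVE 4.46 0.32 21.00 0.01  from [0.5304 0.0986 0.222 ] [ 1.7997e+02 -1.0000e-02 -8.9480e+01]
```

Emit:
{"api": "drive_tool", "payload": {"plan": "4.45 0.3 6 0;4.45 0.3 12 0;4.45 0.3 17 0;4.45 0.3 19 0;4.45 0.3 20.5 0;4.45 0.3 21 0;4.45 0.3 21 0;4.45 0.3 21 0", "fingers": -0.6}}

```text
time_s: 14.7
tcp_pos: [0.5287, 0.0545, 0.0133]
eef_rot: [-179.9, 0.0, -89.5]
contact_force: [-0.0, -0.6, 1.2]
gripper_width: 0.0698
```

Run:
```python
from h import *
to(.5276,.054,.012,-90)
```

```text
MOVE 0.05 0.11 0.13 0.01  from [0.5287 0.0545 0.0133] [-1.799e+02  4.000e-02 -8.950e+01]
```

Emit:
{"api": "drive_tool", "payload": {"plan": "0 0.1 0.15 0;0 0.1 0.15 0;0 0.1 0.15 0;0 0.1 0.15 0;0 0.1 0.15 0;0 0.1 0.15 0", "fingers": 1, "squeeze": 30}}

```text
time_s: 15.45
tcp_pos: [0.5272, 0.0543, 0.011]
eef_rot: [-180.0, 0.0, -89.5]
contact_force: [-2.0, 0.3, 5.1]
gripper_width: 0.0511
```

Emit:
{"api": "drive_tool", "payload": {"plan": "0 0 -2 0;0 0 -5 0;0 0 -8 0;0 0 -11 0;0 0 -14 0;0 0 -17 0;0 0 -17 0"}}

```text
time_s: 16.32
tcp_pos: [0.5278, 0.0545, 0.1825]
eef_rot: [-179.8, 0.1, -89.5]
contact_force: [-0.3, -0.5, -3.4]
gripper_width: 0.0506
```

Run:
```python
from h import *
to(.6475,-.269,.18,-90)
c=cap('scene')
f=cv2.cvtColor(c['frame'],4)
print([np.round(proj(c,p)) for p in((.6475,-.269,.062),(.6475,-.199,.062),(.6475,-.339,.062),(.7175,-.269,.062),(.5775,-.269,.062))])
cv2.imwrite('pics/s5.png',cv2.resize(f[150:260,70:320],None,fx=3.2,fy=3.2,interpolation=cv2.INTER_CUBIC))
t=cap('top'); f=cv2.cvtColor(t['frame'],4)
print([np.round(proj(t,p)) for p in((.6475,-.269,.062),(.6475,-.199,.062),(.6475,-.339,.062),(.7175,-.269,.062),(.5775,-.269,.062))])
cv2.imwrite('pics/t5.png',cv2.resize(f[120:280,370:520],None,fx=3.7,fy=3.7,interpolation=cv2.INTER_CUBIC))
```

```text
MOVE 32.45 -11.69 0.25 0.01  from [0.5278 0.0545 0.1825] [-1.7982e+02  8.0000e-02 -8.9510e+01]
[array([131., 201.]), array([159., 206.]), array([104., 196.]), array([118., 222.]), array([144., 181.])]
[array([446., 182.]), array([413., 182.]), array([479., 181.]), array([444., 149.]), array([449., 215.])]
```

View pics/t5.png

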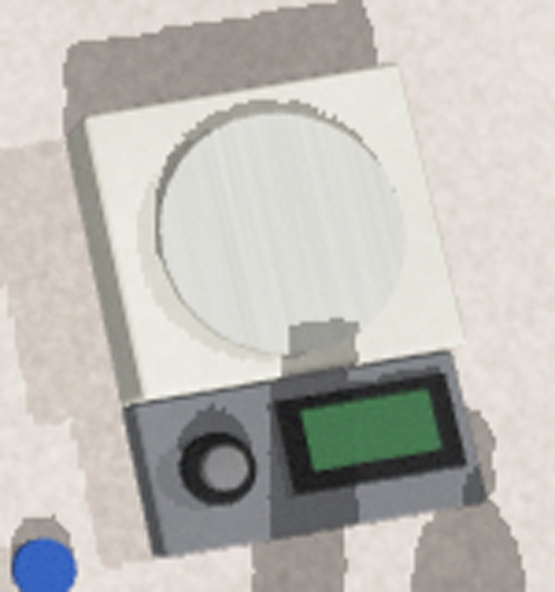

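The pan is clear: its circle spans (162..405, 112..356) in the crop, so its centre is near (0.646, -0.270). The grip width of 51 mm confirms disc52.

Emit:
{"api": "drive_tool", "payload": {"plan": "32.4 -11.9 0 0;32.4 -11.9 0 0;32.4 -11.9 0 0;32.4 -11.9 0 0;32.4 -11.9 0 0;32.4 -11.9 0 0;32.4 -11.9 0 0;32.4 -11.9 0 0"}}

```text
time_s: 17.42
tcp_pos: [0.6477, -0.2683, 0.1787]
eef_rot: [179.8, 0.1, -89.5]
contact_force: [-0.1, 0.6, -1.4]
gripper_width: 0.0509
```

Run:
```python
from h import *
c=cap('top')
for p in((446.6,183.2),): print(ray(c,*p,.062))
q=[ray(c,370+a/3.7,120+b/3.7,.052) for a,b in((87,118),(398,66),(130,403),(463,345))]; print(np.round(q,4), np.mean(q,0))
to(.646,-.2697,.08,-90); to(.646,-.2697,.0735,-90); print(r.get_state()['gripper_width'])
```

```text
[ 0.64417734 -0.26989603  0.062     ]
[[ 0.7172 -0.165   0.052 ]
 [ 0.7441 -0.348   0.052 ]
 [ 0.5507 -0.1794  0.052 ]
 [ 0.5794 -0.3706  0.052 ]] [ 0.64785582 -0.26575995  0.052     ]
MOVE 0.18 0.20 9.95 0.01  from [ 0.648  -0.2679  0.1795] [ 1.7988e+02  4.0000e-02 -8.9490e+01]
MOVE 0.18 0.20 10.60 0.01  from [ 0.648  -0.2679  0.1795] [ 1.7988e+02  4.0000e-02 -8.9490e+01]
0.05065487755705032
```

Emit:
{"api": "drive_tool", "payload": {"plan": "0.12 0.25 4 0;0.12 0.25 7 0;0.12 0.25 9 0;0.12 0.25 10 0;0.12 0.25 10.3 0;0.12 0.25 10.3 0;0.12 0.25 10.3 0"}}

```text
time_s: 18.35
tcp_pos: [0.6468, -0.2701, 0.0788]
eef_rot: [-179.9, -0.0, -89.5]
contact_force: [0.6, -0.2, -1.2]
gripper_width: 0.0512
```

Emit:
{"api": "drive_tool", "payload": {"plan": "0 0 0.2 0;0 0 0.2 0;0 0 0.2 0"}}

```text
time_s: 18.73
tcp_pos: [0.6462, -0.2701, 0.0758]
eef_rot: [-180.0, -0.0, -89.5]
contact_force: [-0.2, -0.2, -2.8]
gripper_width: 0.0509
```

Emit:
{"api": "drive_tool", "payload": {"plan": "0 0 0.2 0;0 0 0.2 0;0 0 0.2 0;0 0 0.2 0"}}

```text
time_s: 19.23
tcp_pos: [0.6462, -0.27, 0.0737]
eef_rot: [-180.0, 0.0, -89.5]
contact_force: [0.4, -0.8, -2.1]
gripper_width: 0.0508
```

Emit:
{"api": "drive_tool", "payload": {"plan": "0 0 0.08 0;0 0 0.08 0;0 0 0.08 0"}}

```text
time_s: 19.6
tcp_pos: [0.6463, -0.27, 0.0732]
eef_rot: [-180.0, -0.0, -89.5]
contact_force: [-0.1, -0.4, 0.6]
gripper_width: 0.0511
```

Emit:
{"api": "drive_tool", "payload": {"plan": "0 0 0 0;0 0 0 0;0 0 0 0;0 0 0 0", "fingers": -0.6}}

```text
time_s: 20.1
tcp_pos: [0.6463, -0.27, 0.073]
eef_rot: [-180.0, -0.0, -89.5]
contact_force: [0.1, 0.8, -0.4]
gripper_width: 0.07
```

Emit:
{"api": "drive_tool", "payload": {"plan": "0 0 -4 0;0 0 -9 0;0 0 -14 0;-10 5 -14 0;-16 10 -14 0;-22 14 -14 0;-28 18 -14 0;-32 21 -14 0"}}

```text
time_s: 21.1
tcp_pos: [0.4735, -0.0082, 0.2132]
eef_rot: [-180.0, 0.0, -89.5]
contact_force: [1.9, 1.4, 0.9]
gripper_width: 0.0699
```

Run:
```python
from h import *
c=cap('wrist','w6.png');t=cap('top','t6.png')
print('pred52',proj(t,(.6463,-.27,.074)),'44',proj(t,(.4281,.0537,.012)),proj(c,(.4281,.0537,.012)),'36',proj(t,(.5202,-.0608,.012)),'20',proj(t,(.6301,.0456,.012)))
to(.4281,.0537,.012,-90)
f=cv2.imread('pics/t6.png'); m=np.zeros((560,800,3),np.uint8)
a=cv2.resize(f[150:215,410:485],None,fx=5,fy=5,interpolation=2); b=cv2.resize(f[120:310,260:370],None,fx=2.9,fy=2.9,interpolation=2)
m[:a.shape[0],:a.shape[1]]=a; m[:b.shape[0],420:420+b.shape[1]]=b
cv2.imwrite('pics/m6.png',m)
```

```text
pred52 [448.64311518 181.06889099] 44 [294.98191821 290.21787046] [314.47151706 232.16547571] 36 [346.52698102 245.90414096] 20 [296.20463581 197.14861852]
MOVE -6.03 4.30 20.17 0.01  from [ 0.4719 -0.0061  0.2137] [-1.7993e+02  9.0000e-02 -8.9240e+01]
```

View pics/m6.png

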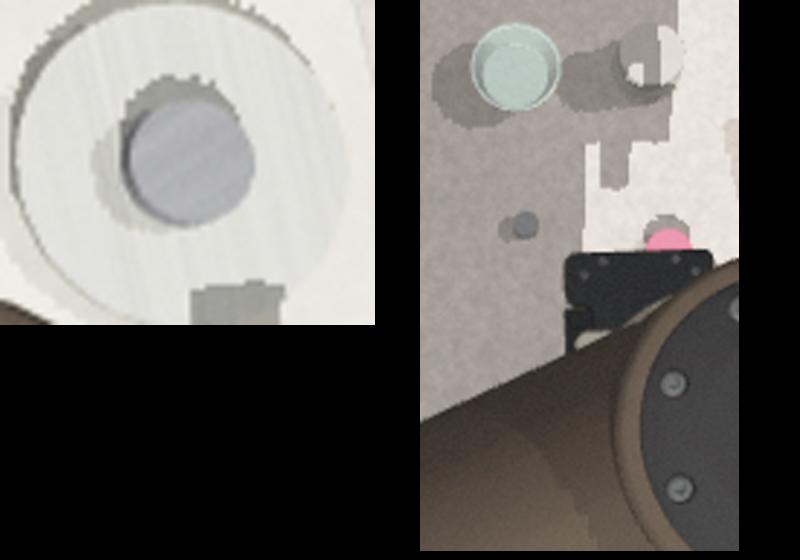

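Disc52 sits at (192,161) in the crop, as predicted, and is centred on the pan to within about 2 mm. Next is disc44; I check its position numerically.

Run:
```python
from h import *
c=cap('wrist'); discs(c); print(proj(c,(.4281,.0537,.012)),proj(c,(.6301,.0456,.012)))
```

```text
px 385,331 d 43/47 mm at [0.3269 0.1944] [57 65 66]
px 365,323 d 20/23 mm at [0.3546 0.1831] [16 15 15]
px 309,330 d 38/48 mm at [0.4268 0.195 ] [147 153 159]
px 137,315 d 28/37 mm at [0.6502 0.1748] [19 43 54]
px 142,222 d 23/24 mm at [0.6291 0.0456] [82 81 79]
px 313,231 d 44/49 mm at [0.4278 0.0552] [83 82 81]
px 144,224 d 27/34 mm at [0.6276 0.0483] [81 80 78]
px 313,232 d 48/54 mm at [0.4278 0.0553] [83 82 81]
px 228,128 d 38/49 mm at [ 0.5249 -0.0629] [121 120 117]
px 152,128 d 35/40 mm at [ 0.6066 -0.0624] [117  95 168]
px 138,124 d 24/30 mm at [ 0.6205 -0.0661] [116  94 167]
px 228,128 d 41/53 mm at [ 0.5249 -0.0629] [121 120 117]
px 149,127 d 40/52 mm at [ 0.6091 -0.0634] [117  96 169]
px 308,123 d 34/35 mm at [ 0.4392 -0.0697] [  0  89 173]
px 294,121 d 33/34 mm at [ 0.4543 -0.0713] [  0  87 170]
px 302,122 d 41/53 mm at [ 0.4461 -0.0705] [  0  88 173]
px 290,57 d 34/38 mm at [ 0.4595 -0.1338] [139  68  21]
px 276,56 d 31/37 mm at [ 0.4744 -0.1345] [138  68  20]
px 284,56 d 44/52 mm at [ 0.466  -0.1343] [139  67  17]
[313.0013329  230.28380592] [141.33806782 221.81400907]
```

Emit:
{"api": "drive_tool", "payload": {"plan": "-11 4.3 2 0;-11 4.3 2 0;-11 4.3 2 0;-11 4.3 2 0"}}

```text
time_s: 21.75
tcp_pos: [0.4312, 0.1, 0.1931]
eef_rot: [-180.0, -0.0, -89.5]
contact_force: [0.4, -0.3, 0.6]
gripper_width: 0.0703
```

Run:
```python
from h import *
c=cap('wrist'); discs(c); print(proj(c,(.4281,.0537,.012)),proj(c,(.6301,.0456,.012)))
to(.4281,.0537,.012,-90)
```

```text
px 384,330 d 39/45 mm at [0.2963 0.2831] [65 73 75]
px 289,333 d 48/60 mm at [0.4138 0.2892] [112 117 122]
px 191,323 d 19/21 mm at [0.5351 0.2742] [20 20 20]
px 272,273 d 51/63 mm at [0.4349 0.2048] [157 163 169]
px 281,146 d 44/55 mm at [0.4268 0.0584] [94 93 92]
px 281,146 d 47/59 mm at [0.4267 0.0587] [93 93 91]
px 262,6 d 43/51 mm at [ 0.4458 -0.0673] [  0  99 186]
px 177,15 d 43/52 mm at [ 0.5238 -0.0596] [135 133 131]
px 85,14 d 42/52 mm at [ 0.6077 -0.06  ] [124 100 177]
[279.76292211 141.10215819] [ 80.61980461 131.33463734]
MOVE 4.58 0.35 18.11 0.01  from [0.4313 0.0996 0.1931] [-1.7999e+02 -1.0000e-02 -8.9560e+01]
```

Emit:
{"api": "drive_tool", "payload": {"plan": "4.55 0.35 6 0;4.55 0.35 11 0;4.55 0.35 15 0;4.55 0.35 17 0;4.55 0.35 17.9 0;4.55 0.35 18.2 0;4.55 0.35 18.2 0;4.55 0.35 18.2 0"}}

```text
time_s: 22.8
tcp_pos: [0.4281, 0.055, 0.0117]
eef_rot: [-179.9, 0.1, -89.5]
contact_force: [0.6, -0.2, 0.1]
gripper_width: 0.0701
```

Run:
```python
from h import *
to(.4281,.054,.012,-90)
```

```text
MOVE 0.10 0.00 -0.03 0.01  from [0.4281 0.055  0.0117] [-1.7992e+02  5.0000e-02 -8.9510e+01]
```

Emit:
{"api": "drive_tool", "payload": {"plan": "0.1 0 0.05 0;0.1 0 0.05 0;0.1 0 0.05 0;0.1 0 0.05 0;0.1 0 0.05 0;0.1 0 0.05 0", "fingers": 1}}

```text
time_s: 23.55
tcp_pos: [0.4277, 0.0538, 0.0105]
eef_rot: [-180.0, 0.0, -89.5]
contact_force: [-0.2, 0.7, 4.2]
gripper_width: 0.0429
```

Emit:
{"api": "drive_tool", "payload": {"plan": "0 0 -2 0;0 0 -5 0;0 0 -8 0;0 0 -11 0;0 0 -14 0;0 0 -17 0;0 0 -17 0"}}

```text
time_s: 24.42
tcp_pos: [0.4285, 0.0542, 0.1822]
eef_rot: [-179.8, 0.1, -89.5]
contact_force: [-0.9, 0.3, -2.2]
gripper_width: 0.043
```

Run:
```python
from h import *
to(.6463,-.2700,.18,-90); print(r.get_state()['gripper_width'])
```

```text
MOVE 32.60 -21.50 0.22 0.01  from [0.4285 0.0542 0.1822] [-1.7981e+02  1.1000e-01 -8.9500e+01]
0.042978205727288436
```

Emit:
{"api": "drive_tool", "payload": {"plan": "32.6 -21.5 0 0;32.6 -21.5 0 0;32.6 -21.5 0 0;32.6 -21.5 0 0;32.6 -21.5 0 0;32.6 -21.5 0 0;32.6 -21.5 0 0;32.6 -21.5 0 0"}}

```text
time_s: 25.42
tcp_pos: [0.6445, -0.2712, 0.1778]
eef_rot: [179.8, 0.1, -89.6]
contact_force: [-0.9, 0.6, -1.3]
gripper_width: 0.0431
```

Run:
```python
from h import *
to(.6463,-.2700,.087,-90); print(r.get_state()['gripper_width'])
```

```text
MOVE -0.12 -0.18 9.08 0.01  from [ 0.6445 -0.2712  0.1778] [ 1.798e+02  6.000e-02 -8.962e+01]
0.04311177686399422
```

Emit:
{"api": "drive_tool", "payload": {"plan": "0 0 3 0;0 0 6 0;0 0 8 0;0 0 8.4 0;0 0 8.4 0;0 0 8.4 0;0 0 8.4 0"}}

```text
time_s: 26.3
tcp_pos: [0.6457, -0.2705, 0.0975]
eef_rot: [-179.9, -0.0, -89.5]
contact_force: [0.8, 0.9, -1.1]
gripper_width: 0.0427
```

Run:
```python
from h import *
to(.6463,-.2700,.0852,-90); print(r.get_state()['gripper_width'])
```

```text
MOVE -0.05 -0.06 1.23 0.01  from [ 0.6457 -0.2705  0.0975] [-1.7991e+02 -1.0000e-02 -8.9510e+01]
0.042664498692885564
```

Emit:
{"api": "drive_tool", "payload": {"plan": "-0.04 -0.04 0.6 0;-0.04 -0.04 0.9 0;-0.04 -0.04 0.9 0;-0.04 -0.04 0.9 0;-0.04 -0.04 0.9 0"}}

```text
time_s: 26.92
tcp_pos: [0.6458, -0.2702, 0.0876]
eef_rot: [-180.0, -0.0, -89.5]
contact_force: [-0.4, -0.3, -1.6]
gripper_width: 0.043
```

Emit:
{"api": "drive_tool", "payload": {"plan": "0 0 0.1 0;0 0 0.1 0;0 0 0.1 0"}}

```text
time_s: 27.3
tcp_pos: [0.6457, -0.2701, 0.0865]
eef_rot: [-180.0, -0.0, -89.5]
contact_force: [0.2, 0.4, -0.8]
gripper_width: 0.0433
```

Emit:
{"api": "drive_tool", "payload": {"plan": "0 0 0.1 0;0 0 0.1 0;0 0 0.1 0"}}

```text
time_s: 27.68
tcp_pos: [0.6457, -0.27, 0.0854]
eef_rot: [180.0, 0.0, -89.5]
contact_force: [0.4, 0.3, -1.6]
gripper_width: 0.0432
```

Emit:
{"api": "drive_tool", "payload": {"plan": "0 0 0.06 0;0 0 0.06 0;0 0 0.06 0"}}

```text
time_s: 28.05
tcp_pos: [0.6457, -0.2701, 0.0848]
eef_rot: [180.0, 0.0, -89.5]
contact_force: [0.5, 2.0, -1.3]
gripper_width: 0.0424
```

Emit:
{"api": "drive_tool", "payload": {"plan": "0 0 0.06 0;0 0 0.06 0;0 0 0.06 0"}}

```text
time_s: 28.42
tcp_pos: [0.6458, -0.2701, 0.0846]
eef_rot: [-180.0, -0.0, -89.5]
contact_force: [-2.0, 1.4, 4.7]
gripper_width: 0.0431
```

Emit:
{"api": "drive_tool", "payload": {"plan": "0 0 0 0;0 0 0 0;0 0 0 0;0 0 0 0", "fingers": -0.3}}

```text
time_s: 28.92
tcp_pos: [0.6457, -0.2701, 0.0841]
eef_rot: [180.0, 0.0, -89.5]
contact_force: [-0.5, -0.3, -0.4]
gripper_width: 0.0564
```

Emit:
{"api": "drive_tool", "payload": {"plan": "0 0 -4 0;0 0 -8 0;0 0 -12 0;-10 5 -12 0;-16 9 -12 0;-22 12.5 -12 0;-25 12.5 -12 0;-25 12.5 -12 0"}}

```text
time_s: 29.92
tcp_pos: [0.5174, -0.019, 0.2048]
eef_rot: [-179.9, 0.0, -89.4]
contact_force: [1.3, -0.3, 0.2]
gripper_width: 0.0569
```

Run:
```python
from h import *
c=cap('wrist','w7.png');t=cap('top','t7.png')
print('pred44',proj(t,(.6458,-.27,.086)),'36',proj(c,(.5202,-.0608,.012)),'20',proj(c,(.6301,.0456,.012)))
discs(c)
to(.5202,-.0608,.012,-90)
f=cv2.imread('pics/t7.png'); m=np.zeros((420,800,3),np.uint8)
a=cv2.resize(f[150:215,410:485],None,fx=5,fy=5,interpolation=2)
b=cv2.imread('pics/w7.png')[:300]
m[:a.shape[0],:a.shape[1]]=a; m[:300,380:]=b[:,60:480]
cv2.imwrite('pics/m7.png',m)
```

```text
pred44 [450.78731799 180.13878104] 36 [274.29317071 144.09209104] 20 [178.93799945 235.88586431]
px 200,336 d 59/80 mm at [0.6137 0.1847] [87 95 96]
px 179,236 d 20/23 mm at [0.63   0.0452] [81 81 80]
px 15,155 d 17/20 mm at [ 0.7986 -0.0465] [132 139 144]
px 269,142 d 38/49 mm at [ 0.5261 -0.0629] [120 118 116]
px 193,141 d 37/38 mm at [ 0.6059 -0.0628] [117  95 168]
px 181,139 d 30/32 mm at [ 0.619  -0.0651] [117  94 168]
px 270,146 d 48/57 mm at [ 0.5243 -0.0587] [123 121 119]
px 189,141 d 40/52 mm at [ 0.6104 -0.0636] [117  95 168]
px 351,136 d 35/36 mm at [ 0.4397 -0.0699] [  0  87 171]
px 335,134 d 31/34 mm at [ 0.4561 -0.0719] [  0  76 154]
px 344,135 d 41/55 mm at [ 0.4469 -0.0708] [  0  87 171]
px 336,71 d 34/39 mm at [ 0.4598 -0.1337] [138  65  20]
px 319,70 d 31/36 mm at [ 0.4759 -0.1341] [131  62  19]
px 328,70 d 43/54 mm at [ 0.4669 -0.1344] [137  66  17]
MOVE 4.20 -0.20 19.29 0.01  from [ 0.5177 -0.0188  0.2049] [-1.7993e+02  5.0000e-02 -8.9330e+01]
```

View pics/m7.png

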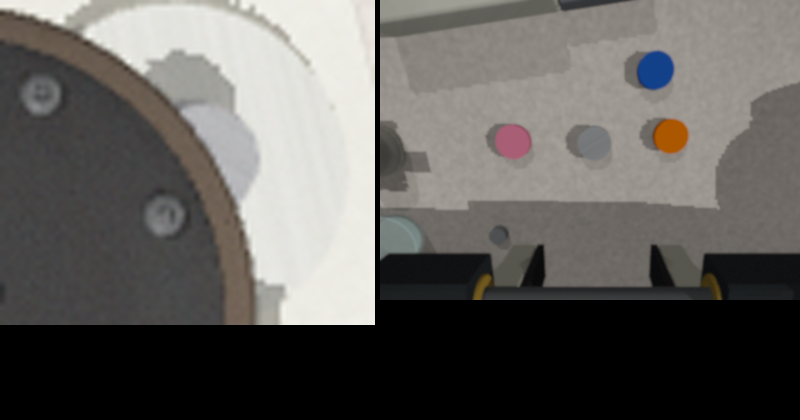

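Disc36 is at wrist (274,143), matching the prediction; disc20 is at (179,236). The arm partly hides the pan. I pick disc36.

Emit:
{"api": "drive_tool", "payload": {"plan": "4.25 -0.25 6 0;4.25 -0.25 11 0;4.25 -0.25 15 0;4.25 -0.25 17.5 0;4.25 -0.25 19 0;4.25 -0.25 19.3 0;4.25 -0.25 19.3 0;4.25 -0.25 19.3 0"}}

```text
time_s: 31.02
tcp_pos: [0.5222, -0.0635, 0.0123]
eef_rot: [-179.9, 0.0, -89.5]
contact_force: [-0.8, 0.3, 0.2]
gripper_width: 0.0572
```

Run:
```python
from h import *
to(.5204,-.0612,.0115,-90)
```

```text
MOVE -0.23 0.18 0.08 0.01  from [ 0.5222 -0.0635  0.0123] [-1.7989e+02  2.0000e-02 -8.9500e+01]
```

Emit:
{"api": "drive_tool", "payload": {"plan": "-0.23 0.18 0.08 0;-0.23 0.18 0.08 0;-0.23 0.18 0.08 0"}}

```text
time_s: 31.4
tcp_pos: [0.5198, -0.0613, 0.0107]
eef_rot: [-180.0, 0.0, -89.5]
contact_force: [-0.7, 0.0, -0.5]
gripper_width: 0.0569
```

Emit:
{"api": "drive_tool", "payload": {"plan": "0 0 0 0;0 0 0 0;0 0 0 0;0 0 0 0;0 0 0 0", "fingers": 1}}

```text
time_s: 32.02
tcp_pos: [0.5197, -0.0614, 0.0104]
eef_rot: [-180.0, 0.0, -89.5]
contact_force: [-0.1, 0.5, 0.1]
gripper_width: 0.0347
```

Emit:
{"api": "drive_tool", "payload": {"plan": "0 0 -2 0;0 0 -5 0;0 0 -8 0;0 0 -11 0;0 0 -14 0;0 0 -17 0;0 0 -17 0"}}

```text
time_s: 32.9
tcp_pos: [0.5208, -0.0612, 0.1827]
eef_rot: [-179.8, 0.0, -89.5]
contact_force: [-0.1, 0.2, -0.8]
gripper_width: 0.0349
```

Run:
```python
from h import *
t=cap('top','t8.png'); print('pred44',proj(t,(.6458,-.27,.086)),proj(t,(.6463,-.27,.074)))
f=cv2.imread('pics/t8.png')
cv2.imwrite('pics/m8.png',cv2.resize(f[140:225,400:495],None,fx=6,fy=6,interpolation=2))
to(.6460,-.2700,.18,-90); print(r.get_state()['gripper_width'])
```

```text
pred44 [450.78731799 180.13878104] [448.64311518 181.06889099]
MOVE 20.98 -12.44 0.11 0.01  from [ 0.5198 -0.0612  0.1811] [-1.799e+02  4.000e-02 -8.952e+01]
0.03509331408180044
```

View pics/m8.png

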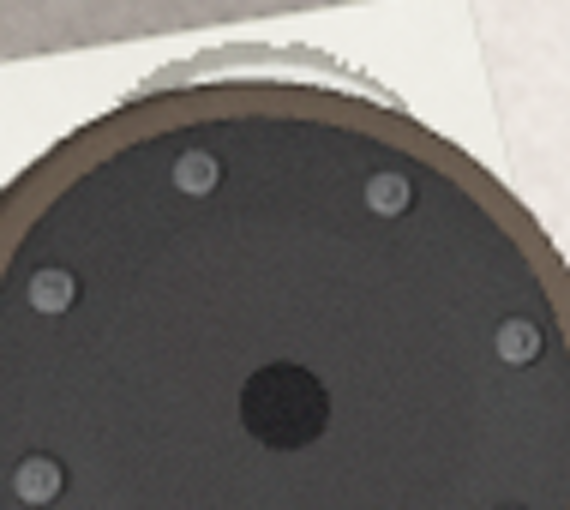

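The arm hides the pan in this picture. The grip width of 35 mm confirms disc36, so I carry on by the recorded coordinates.

Emit:
{"api": "drive_tool", "payload": {"plan": "21 -12.4 0 0;21 -12.4 0 0;21 -12.4 0 0;21 -12.4 0 0;21 -12.4 0 0;21 -12.4 3 0;21 -12.4 6 0;21 -12.4 6 0"}}

```text
time_s: 33.95
tcp_pos: [0.6428, -0.2692, 0.1165]
eef_rot: [179.6, 0.1, -89.5]
contact_force: [0.6, 1.0, -0.9]
gripper_width: 0.035
```

Emit:
{"api": "drive_tool", "payload": {"plan": "0 0 0.8 0;0 0 0.8 0;0 0 0.8 0;0 0 0.8 0"}}

```text
time_s: 34.45
tcp_pos: [0.6457, -0.2703, 0.1132]
eef_rot: [-179.9, -0.0, -89.5]
contact_force: [-0.0, -0.5, -2.1]
gripper_width: 0.0346
```

Run:
```python
from h import *
to(.6459,-.2701,.0968,-90); print(r.get_state()['gripper_width'])
```

```text
MOVE -0.02 -0.02 1.64 0.01  from [ 0.6457 -0.2703  0.1132] [-1.7994e+02 -1.0000e-02 -8.9510e+01]
0.03455760285366462
```

Emit:
{"api": "drive_tool", "payload": {"plan": "-0.02 -0.02 0.6 0;-0.02 -0.02 1.1 0;-0.02 -0.02 1.4 0;-0.02 -0.02 1.4 0;-0.02 -0.02 1.4 0"}}

```text
time_s: 35.08
tcp_pos: [0.6458, -0.2701, 0.0985]
eef_rot: [-180.0, -0.0, -89.5]
contact_force: [0.0, 0.3, -1.3]
gripper_width: 0.0349
```

Emit:
{"api": "drive_tool", "payload": {"plan": "0 0 0.1 0;0 0 0.1 0;0 0 0.1 0"}}

```text
time_s: 35.45
tcp_pos: [0.6457, -0.2701, 0.0975]
eef_rot: [-180.0, -0.0, -89.5]
contact_force: [-0.3, 1.0, -1.0]
gripper_width: 0.0348
```

Emit:
{"api": "drive_tool", "payload": {"plan": "0 0 0.08 0;0 0 0.08 0;0 0 0.08 0"}}

```text
time_s: 35.83
tcp_pos: [0.6456, -0.2701, 0.0966]
eef_rot: [180.0, 0.0, -89.5]
contact_force: [-0.4, 0.1, -0.2]
gripper_width: 0.0347
```

Emit:
{"api": "drive_tool", "payload": {"plan": "0 0 0.06 0;0 0 0.06 0;0 0 0.06 0"}}

```text
time_s: 36.2
tcp_pos: [0.6457, -0.2701, 0.0964]
eef_rot: [-180.0, -0.0, -89.5]
contact_force: [-1.4, 1.1, 4.1]
gripper_width: 0.0352
```

Contact. I release and head for disc20.

Emit:
{"api": "drive_tool", "payload": {"plan": "0 0 0 0;0 0 0 0;0 0 0 0;0 0 0 0", "fingers": -0.1}}

```text
time_s: 36.7
tcp_pos: [0.6456, -0.2701, 0.0959]
eef_rot: [180.0, 0.0, -89.5]
contact_force: [-0.8, 0.3, -0.3]
gripper_width: 0.048
```

Emit:
{"api": "drive_tool", "payload": {"plan": "0 0 -4 0;0 0 -8 0;0 0 -11 0;-10 1 -11 0;-16 1.5 -11 0;-22 1.5 -11 0;-28 1.5 -11 0;-34 1.5 -11 0"}}

```text
time_s: 37.7
tcp_pos: [0.6278, 0.0437, 0.2064]
eef_rot: [-180.0, 0.0, -89.5]
contact_force: [0.6, 0.4, -0.3]
gripper_width: 0.048
```

Emit:
{"api": "drive_tool", "payload": {"plan": "-3 0 0 0;-3 0 0 0;-3 0 0 0"}}

```text
time_s: 38.08
tcp_pos: [0.6277, 0.0715, 0.206]
eef_rot: [180.0, -0.0, -89.5]
contact_force: [-0.3, -0.3, -0.2]
gripper_width: 0.0482
```

Run:
```python
from h import *
c=cap('wrist','w9.png');t=cap('top','t9.png');s=cap('scene','s9.png')
P=[(.6463,-.27,.074),(.6458,-.2701,.086),(.6457,-.2701,.098)]
print('top',[np.round(proj(t,p),1) for p in P],'scene',[np.round(proj(s,p),1) for p in P],'20',proj(c,(.6301,.0456,.012)))
discs(c); to(.6301,.0456,.0115,-90)
a=cv2.imread('pics/t9.png')[150:215,410:485];b=cv2.imread('pics/s9.png')[160:235,90:180]
m=np.zeros((600,800,3),np.uint8);a=cv2.resize(a,None,fx=5,fy=5,interpolation=2);b=cv2.resize(b,None,fx=4.4,fy=4.4,interpolation=2)
m[:325,:375]=a;m[:b.shape[0],400:400+b.shape[1]]=b[:,:400]
w=cv2.imread('pics/w9.png')[60:300,100:460];m[340:580,:360]=w
cv2.imwrite('pics/m9.png',m)
```

```text
top [array([448.6, 181.1]), array([450.8, 180.1]), array([453., 179.])] scene [array([130. , 196.7]), array([128.9, 192.8]), array([127.8, 189. ])] 20 [274.32224917 158.97329434]
px 216,324 d 16/22 mm at [0.7037 0.2569] [20 19 21]
px 32,346 d 73/90 mm at [0.9462 0.2937] [58 66 67]
px 157,165 d 67/75 mm at [0.757  0.0528] [140 144 133]
px 147,65 d 40/53 mm at [ 0.7567 -0.0474] [150 157 161]
px 284,51 d 33/36 mm at [ 0.6213 -0.0611] [130 108 182]
px 112,59 d 50/70 mm at [ 0.7908 -0.0517] [147 154 159]
px 299,50 d 35/39 mm at [ 0.6066 -0.0622] [131 107 182]
px 292,50 d 45/52 mm at [ 0.6133 -0.0617] [131 108 182]
px 450,43 d 32/37 mm at [ 0.4593 -0.0687] [ 0 39 85]
px 471,42 d 33/41 mm at [ 0.4391 -0.0698] [  0  93 179]
px 461,43 d 43/61 mm at [ 0.4482 -0.0695] [  0  93 179]
MOVE 2.50 -0.21 19.45 0.01  from [0.6278 0.0706 0.206 ] [179.99  -0.   -89.59]
```

View pics/m9.png

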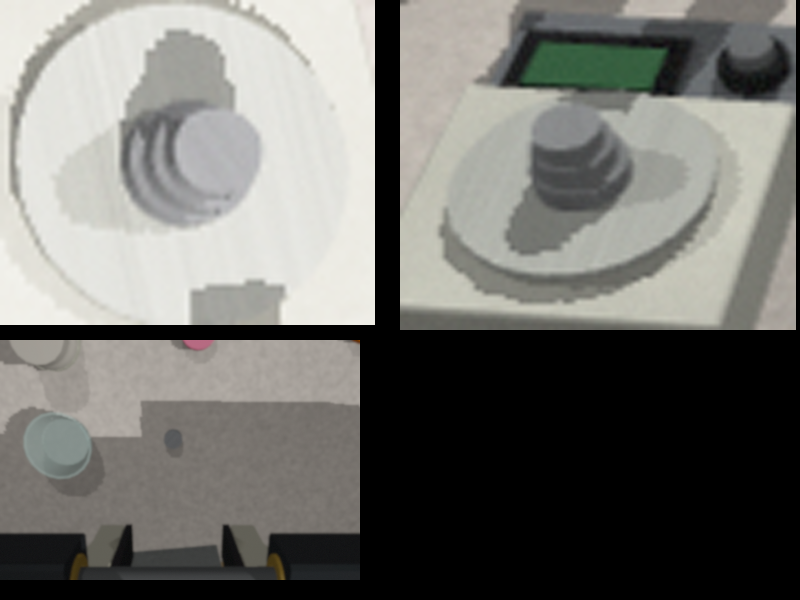

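The stack of three is neat: disc36 is at top-view (453,180), predicted (453,179). Disc20 is unmoved at wrist (273,159).

Emit:
{"api": "drive_tool", "payload": {"plan": "2.45 -0.2 6 0;2.45 -0.2 11 0;2.45 -0.2 15 0;2.45 -0.2 18 0;2.45 -0.2 19.2 0;2.45 -0.2 19.4 0;2.45 -0.2 19.4 0;2.45 -0.2 19.4 0"}}

```text
time_s: 39.22
tcp_pos: [0.6309, 0.0475, 0.0134]
eef_rot: [-179.9, 0.0, -89.5]
contact_force: [-0.6, 0.4, -0.3]
gripper_width: 0.0481
```

Run:
```python
from h import *
to(.6299,.0458,.0115,-90)
```

```text
MOVE 0.17 0.10 0.19 0.01  from [0.6309 0.0475 0.0134] [-1.7988e+02  4.0000e-02 -8.9500e+01]
```

Emit:
{"api": "drive_tool", "payload": {"plan": "0.17 0.1 0.13 0;0.17 0.1 0.13 0;0.17 0.1 0.13 0;0.17 0.1 0.13 0"}}

```text
time_s: 39.72
tcp_pos: [0.6291, 0.0455, 0.0108]
eef_rot: [-180.0, 0.0, -89.5]
contact_force: [-0.2, 0.2, 0.3]
gripper_width: 0.0478
```

Emit:
{"api": "drive_tool", "payload": {"plan": "0 0 0 0;0 0 0 0;0 0 0 0;0 0 0 0;0 0 0 0;0 0 0 0", "fingers": 1, "squeeze": 20}}

```text
time_s: 40.48
tcp_pos: [0.629, 0.0455, 0.0107]
eef_rot: [180.0, 0.0, -89.5]
contact_force: [-0.5, -0.1, -0.4]
gripper_width: 0.0191
```

Emit:
{"api": "drive_tool", "payload": {"plan": "0 0 -2 0;0 0 -5 0;0 0 -8 0;0 0 -11 0;0 0 -14 0;0 0 -18 0;0 0 -18 0"}}

```text
time_s: 41.35
tcp_pos: [0.6309, 0.0459, 0.1946]
eef_rot: [-179.6, 0.1, -89.5]
contact_force: [0.6, -0.0, -1.2]
gripper_width: 0.0193
```

Run:
```python
from h import *
to(.6457,-.2701,.19,-90)
```

```text
MOVE 31.61 -1.20 0.46 0.01  from [0.6309 0.0459 0.1946] [-1.7964e+02  9.0000e-02 -8.9490e+01]
```

Width is 19 mm, so this is disc20. Contact is expected at TCP z ≈ 0.1085.

Emit:
{"api": "drive_tool", "payload": {"plan": "31.6 -1.35 0 0;31.6 -1.35 0 0;31.6 -1.35 0 0;31.6 -1.35 0 0;31.6 -1.35 0 0;31.6 -1.35 0 0;31.6 -1.35 3 0;31.6 -1.35 6 0"}}

```text
time_s: 42.35
tcp_pos: [0.645, -0.2701, 0.1296]
eef_rot: [-180.0, 0.0, -89.5]
contact_force: [-0.3, 0.1, -0.6]
gripper_width: 0.0189
```

Emit:
{"api": "drive_tool", "payload": {"plan": "0 0 0.4 0;0 0 0.4 0;0 0 0.4 0;0 0 0.4 0"}}

```text
time_s: 42.85
tcp_pos: [0.6458, -0.2704, 0.128]
eef_rot: [-179.9, -0.0, -89.5]
contact_force: [0.4, -0.2, -0.3]
gripper_width: 0.0192
```

Run:
```python
from h import *
to(.6457,-.2701,.109,-90); print(r.get_state()['gripper_width'])
```

```text
MOVE -0.03 0.01 1.90 0.01  from [ 0.6458 -0.2704  0.128 ] [-1.799e+02 -2.000e-02 -8.950e+01]
0.019208902839670992
```

Emit:
{"api": "drive_tool", "payload": {"plan": "-0.02 0 0.6 0;-0.02 0 1.2 0;-0.02 0 1.6 0;-0.02 0 1.65 0;-0.02 0 1.65 0;-0.02 0 1.65 0"}}

```text
time_s: 43.6
tcp_pos: [0.6454, -0.2702, 0.1104]
eef_rot: [-180.0, -0.0, -89.5]
contact_force: [-0.3, -0.4, -0.0]
gripper_width: 0.0189
```

Emit:
{"api": "drive_tool", "payload": {"plan": "0 0 0.1 0;0 0 0.1 0;0 0 0.1 0"}}

```text
time_s: 43.98
tcp_pos: [0.6452, -0.2702, 0.1092]
eef_rot: [180.0, 0.0, -89.5]
contact_force: [-0.4, -0.3, 0.3]
gripper_width: 0.0192
```

Emit:
{"api": "drive_tool", "payload": {"plan": "0 -0.03 0.06 0;0 -0.03 0.06 0;0 -0.03 0.06 0"}}

```text
time_s: 44.35
tcp_pos: [0.6456, -0.2702, 0.1088]
eef_rot: [-180.0, -0.0, -89.5]
contact_force: [-0.0, 0.8, 1.1]
gripper_width: 0.0185
```

Emit:
{"api": "drive_tool", "payload": {"plan": "0 0 0.04 0;0 0 0.04 0;0 0 0.04 0"}}

```text
time_s: 44.72
tcp_pos: [0.6456, -0.2702, 0.1087]
eef_rot: [-180.0, -0.0, -89.5]
contact_force: [-1.3, 1.1, 5.6]
gripper_width: 0.0187
```

Emit:
{"api": "drive_tool", "payload": {"plan": "0 0 0 0;0 0 0 0;0 0 0 0", "fingers": 0.2}}

```text
time_s: 45.1
tcp_pos: [0.6454, -0.2701, 0.1078]
eef_rot: [180.0, 0.0, -89.5]
contact_force: [-0.0, 0.3, 0.5]
gripper_width: 0.0348
```

Emit:
{"api": "drive_tool", "payload": {"plan": "0 0 -3 0;0 0 -6 0;0 0 -10 0;-6 5 -10 -0.2;-12 10 -10 -0.4;-18 14 -10 -0.55;-23 18 -10 -0.7;-28 22 -10 -0.85"}}

```text
time_s: 46.1
tcp_pos: [0.4493, -0.025, 0.2082]
eef_rot: [-180.0, -0.0, -40.5]
contact_force: [0.2, 1.2, 0.7]
gripper_width: 0.0348
```

Run:
```python
from h import *
t=cap('top','t10.png');s=cap('scene','s10.png')
p=(.6456,-.2702,.11);print(proj(t,p),proj(s,p))
a=cv2.imread('pics/t10.png');b=cv2.imread('pics/s10.png')[160:235,90:180]
m=np.zeros((600,800,3),np.uint8);b=cv2.resize(b,None,fx=3,fy=3,interpolation=2)
m[:325,:375]=cv2.resize(a[150:215,410:485],None,fx=5,fy=5,interpolation=2);m[:b.shape[0],400:400+b.shape[1]]=b
m[330:600,:560]=a[90:360]
cv2.imwrite('pics/m10.png',m); to(.355,.237,.2,5)
```

```text
[455.31581882 177.80920785] [126.60915061 185.08292288]
MOVE -23.88 -13.85 0.87 -0.79  from [ 0.4475 -0.0231  0.2087] [-1.799e+02  2.000e-02 -4.031e+01]
```

View pics/m10.png

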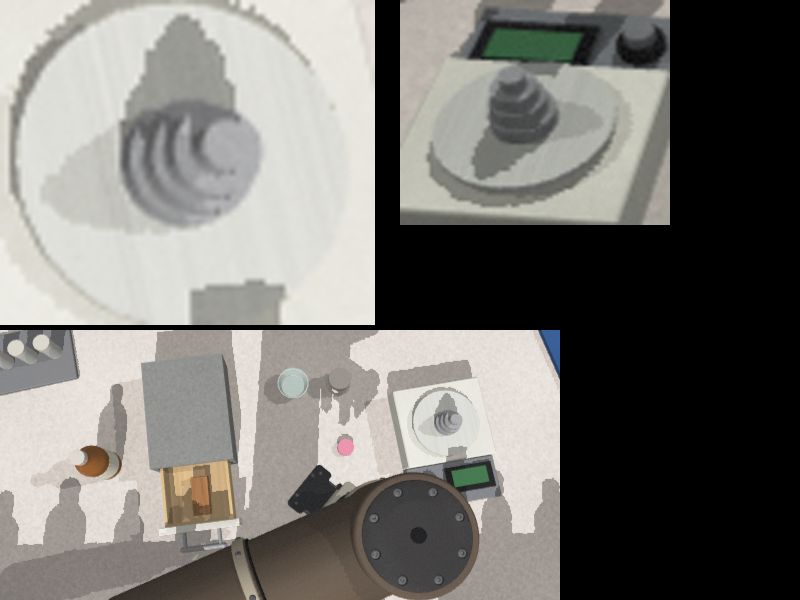

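The stack of four looks neat on the pan, the box is in the drawer at (201,494), and the bystanders have not moved. Now I shut the drawer.

Emit:
{"api": "drive_tool", "payload": {"plan": "-23.9 -13.9 0 -0.79;-23.9 -13.9 0 -0.79;-23.9 -13.9 0 -0.79;-23.9 -13.9 0 -0.79;-23.9 -13.9 0 -0.79;-23.9 -13.9 0 -0.79;-23.9 -13.9 0 -0.79;-23.9 -13.9 0 -0.79", "fingers": 1}}

```text
time_s: 47.2
tcp_pos: [0.3607, 0.2344, 0.2082]
eef_rot: [180.0, 0.0, 4.4]
contact_force: [0.5, -0.1, -0.2]
gripper_width: 0.0003
```

Run:
```python
from h import *
to(.36,.237,.05,5)
```

```text
MOVE -0.05 -0.27 15.82 -0.01  from [0.3607 0.2344 0.2082] [179.99   0.     4.36]
```

Emit:
{"api": "drive_tool", "payload": {"plan": "0 -0.3 4 -0.01;0 -0.3 8 -0.01;0 -0.3 12 -0.01;0 -0.3 15 -0.01;0 -0.3 15.8 -0.01;0 -0.3 15.8 -0.01;0 -0.3 15.8 -0.01"}}

```text
time_s: 48.08
tcp_pos: [0.3608, 0.2388, 0.0514]
eef_rot: [-179.9, -0.1, 5.0]
contact_force: [0.3, -0.1, 0.6]
gripper_width: 0.0004
```

Emit:
{"api": "drive_tool", "payload": {"plan": "1 0 0 0;2 0 0 0;3 0 0 0;4 0 0 0;5 0 0 0;6 0 0 0;7 0 0 0;8 0 0 0"}}

```text
time_s: 49.08
tcp_pos: [0.4405, 0.2452, 0.0502]
eef_rot: [180.0, 0.0, 5.0]
contact_force: [-0.6, 1.4, 0.0]
gripper_width: -0.0001
```

Emit:
{"api": "drive_tool", "payload": {"plan": "1 0 0 0;2 0 0 0;3 0 0 0;4 0 0 0;4.5 0 0 0;5 0 0 0;5 0 0 0"}}

```text
time_s: 49.95
tcp_pos: [0.49, 0.2496, 0.0502]
eef_rot: [180.0, -0.0, 5.0]
contact_force: [-0.3, 0.3, -0.1]
gripper_width: 0.0005
```

Emit:
{"api": "drive_tool", "payload": {"plan": "0.5 0 0 0;1 0 0 0;1 0 0 0;1 0 0 0"}}

```text
time_s: 50.45
tcp_pos: [0.4998, 0.2505, 0.0503]
eef_rot: [-180.0, -0.0, 5.0]
contact_force: [0.6, -0.3, 0.6]
gripper_width: 0.0004
```

Emit:
{"api": "drive_tool", "payload": {"plan": "0.3 0 0 0;0.6 0 0 0;0.8 0 0 0;0.8 0 0 0"}}

```text
time_s: 50.95
tcp_pos: [0.5041, 0.2505, 0.0499]
eef_rot: [179.9, 0.3, 5.0]
contact_force: [-19.0, 4.1, 11.8]
gripper_width: 0.0003
```

Emit:
{"api": "drive_tool", "payload": {"plan": "0.2 0 0 0;0.4 0 0 0;0.5 0 0 0;0.5 0 0 0"}}

```text
time_s: 51.45
tcp_pos: [0.5045, 0.2503, 0.0498]
eef_rot: [179.9, 0.7, 5.0]
contact_force: [-41.8, 9.6, 28.1]
gripper_width: 0.0002
```

Hard stop reached. I back off, lift and check.

Emit:
{"api": "drive_tool", "payload": {"plan": "-1.3 0 0 0;-4 0 0 0;-8 0 0 0;-8 0 -4 0;-8 0 -9 0;-8 0 -14 0;-8 6 -16 0;-8 10 -16 0"}}

```text
time_s: 52.45
tcp_pos: [0.4426, 0.1443, 0.2125]
eef_rot: [-179.9, -0.2, 5.1]
contact_force: [0.7, -0.4, 0.9]
gripper_width: 0.0005
```

Emit:
{"api": "drive_tool", "payload": {"plan": "0 6 0 0;0 12 0 0;0 18 0 0;0 24 0 0;0 30 0 0;0 35 0 0;0 35 0 0"}}

```text
time_s: 53.32
tcp_pos: [0.4722, -0.2069, 0.2099]
eef_rot: [180.0, 0.0, 4.8]
contact_force: [-0.2, 0.1, 0.2]
gripper_width: 0.0005
```

Run:
```python
from h import *
t=cap('top','t11.png');s=cap('scene','s11.png');print(r.get_state()['tcp_pos'],r.get_state()['time_s'])
a=cv2.imread('pics/t11.png');b=cv2.imread('pics/s11.png')
m=np.zeros((600,800,3),np.uint8)
m[:300,:560]=a[90:390]; m[300:600,:300]=cv2.resize(b[140:240,80:180],None,fx=3,fy=3,interpolation=2)
m[300:600,310:790]=cv2.resize(b[140:340,200:520],None,fx=1.5,fy=1.5)
cv2.imwrite('pics/m11.png',m)
```

```text
[ 0.47210796 -0.20432644  0.20999697] 53.425
```

View pics/m11.png

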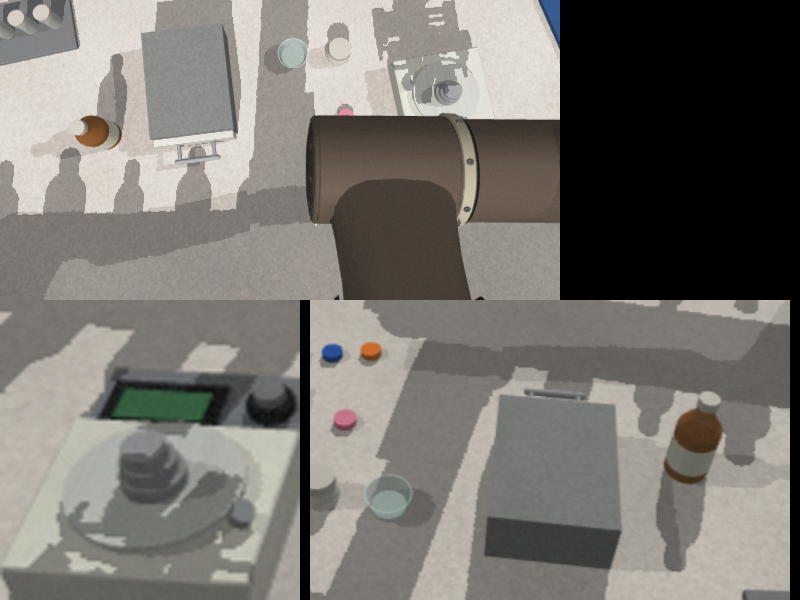

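Disc20 has been knocked off the stack. It now sits at top-view (408,~175), near the pan's edge on the housing. I locate it from both views.

Run:
```python
from h import *
t=cap('top');s=cap('scene')
for z in(.064,.070,.074):
    print(z,ray(t,408,175,z)[:2],ray(s,160.2,211.,z)[:2])
cv2.imwrite('pics/x.png',cv2.cvtColor(t['frame'],4))
a=cv2.cvtColor(t['frame'],4)[150:200,392:470];b=cv2.cvtColor(s['frame'],4)[185:230,115:180]
m=np.zeros((600,800,3),np.uint8)
A=cv2.resize(a,None,fx=6,fy=6,interpolation=2);B=cv2.resize(b,None,fx=6,fy=6,interpolation=2)
m[:300,:468]=A;m[310:310+270,:390]=B;cv2.imwrite('pics/m12.png',m)
to(.60,-.30,.2,5)
```

```text
0.064 [ 0.66325147 -0.1893766 ] [ 0.66458374 -0.18907185]
0.07 [ 0.66198481 -0.18765508] [ 0.66981568 -0.18569331]
0.074 [ 0.66114037 -0.18650739] [ 0.67330363 -0.18344094]
MOVE 11.86 10.78 1.03 0.00  from [ 0.4723 -0.2031  0.2103] [-1.80e+02 -1.00e-02  5.06e+00]
```

View pics/m12.png

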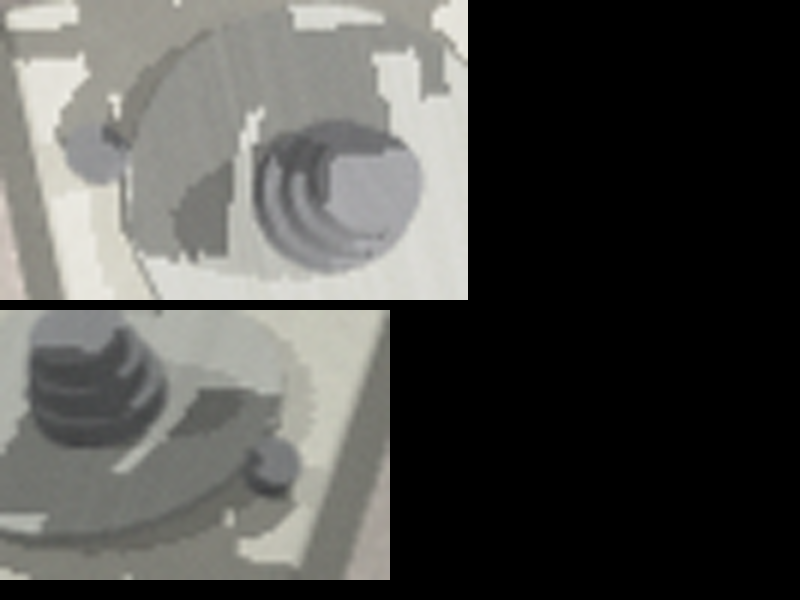

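Disc20 lies flat on the housing at (0.663, -0.189) with its top at 64 mm. Both views agree, and it is 2 mm off the pan's edge. The rest of the stack is unmoved. I'll regrasp it with the jaws tangential to the pan, yaw -103. That was my 16th picture, so from here I check by numbers only.

Run:
```python
from h import *
to(.674,-.145,.2,-103)
```

```text
MOVE 20.60 -4.01 1.03 1.89  from [ 0.4723 -0.2031  0.2103] [-1.80e+02 -1.00e-02  5.06e+00]
```

Emit:
{"api": "drive_tool", "payload": {"plan": "4 -4 0 0.18;8 -4 0 0.36;12 -4 0 0.54;16 -4 0 0.72;20.6 -4 0 0.9;20.6 -4 0 1.08;20.6 -4 0 1.26;20.6 -4 0 1.44", "fingers": 0.1}}

```text
time_s: 54.52
tcp_pos: [0.6743, -0.1437, 0.2103]
eef_rot: [-180.0, 0.0, -77.7]
contact_force: [-0.7, -0.2, 0.2]
gripper_width: 0.0394
```

Run:
```python
from h import *
to(.674,-.145,.2,-103)
```

```text
MOVE 0.12 0.05 1.03 0.44  from [ 0.6743 -0.1437  0.2103] [-180.      0.    -77.67]
```

Emit:
{"api": "drive_tool", "payload": {"plan": "0 0 0 0.44;0 0 0 0.44;0 0 0 0.44;0 0 0 0.44;0 0 0 0.44"}}

```text
time_s: 55.15
tcp_pos: [0.6741, -0.1448, 0.2104]
eef_rot: [-180.0, 0.0, -102.5]
contact_force: [0.3, -0.2, 0.6]
gripper_width: 0.0391
```

Run:
```python
from h import *
c=cap('wrist','w13.png'); f=c['frame'].astype(int)
u,v=proj(c,(.663,-.189,.064)); print('pred',u,v)
discs(c,.064)
g=f.sum(2)//3; U,V=int(u),int(v)
print(np.array2string(g[V-22:V+24:2,U-26:U+28:2],max_line_width=200))
```

```text
pred 277.783943231822 145.9881918868651
px 226,323 d 14/19 mm at [ 0.7607 -0.0129] [16 16 16]
px 241,332 d 49/68 mm at [0.7478 0.0019] [123 127 117]
px 348,237 d 28/30 mm at [ 0.6139 -0.0856] [111  90 161]
px 490,200 d 29/35 mm at [ 0.4736 -0.094 ] [  0  80 161]
px 471,149 d 29/33 mm at [ 0.4893 -0.1477] [131  62  16]
px 431,62 d 22/26 mm at [ 0.5197 -0.2302] [92 91 89]
px 429,62 d 27/32 mm at [ 0.5216 -0.23  ] [92 90 89]
px 424,63 d 37/44 mm at [ 0.5255 -0.23  ] [90 88 87]
px 417,65 d 43/60 mm at [ 0.5321 -0.2304] [49 47 47]
[[142 143 143 143 143 143 143 143 143 142 143 143 143 144 144 145 145 144 145 145 146 146 146 146 145 145 145]
 [143 143 143 143 142 142 142 143 142 143 144 145 144 145 144 145 145 146 146 147 146 146 145 144 144 144 143]
 [137 141 142 142 142 142 142 143 144 144 145 144 144 145 145 146 146 146 145 145 145 144 144 143 142 142 141]
 [105 120 130 137 141 143 144 145 144 144 144 145 145 146 146 146 145 145 144 143 143 142 142 141 141 140 139]
 [ 96  97  98 107 123 128 131 135 138 142 143 143 143 143 143 144 144 143 143 142 141 140 140 140 139 139 138]
 [129 127 113
[... 1285 characters left out ...]
 141 143 150 149 144 138 133 132]
 [153 154 149 143 132 119 130 128 115 113 112 113 110 110 112 119 130 138 140 139 137 136 134 131 128 131 134]
 [153 154 154 153 150 148 152 150 143 146 145 138 134 134 136 137 137 136 135 132 129 130 132 132 131 132 134]
 [152 152 153 153 153 153 152 153 152 152 151 145 139 138 137 135 131 127 127 129 130 131 132 132 133 135 134]
 [152 152 152 152 151 152 152 152 152 151 150 146 137 132 130 126 124 126 127 129 130 131 133 134 135 135 134]
 [152 151 151 152 152 151 152 151 148 144 139 134 131 128 127 127 128 130 131 131 132 134 136 137 135 135 134]
 [152 151 151 151 151 149 146 141 135 129 128 130 133 134 131 130 132 132 133 133 135 136 137 135 133 133 133]]
```

The wrist view agrees to within 1 px: (277,146) against the predicted (278,146).

Run:
```python
from h import *
to(.6632,-.188,.0635,-103)
```

```text
MOVE 4.43 0.13 14.69 0.01  from [ 0.6741 -0.145   0.2104] [-179.99    0.   -102.56]
```

Emit:
{"api": "drive_tool", "payload": {"plan": "4.45 0.1 3 0;4.45 0.1 6 0;4.45 0.1 9 0;4.45 0.1 11 0;4.45 0.1 12.5 0;4.45 0.1 12.5 0;4.45 0.1 12.5 0;4.45 0.1 12.5 0"}}

```text
time_s: 56.2
tcp_pos: [0.6639, -0.189, 0.0864]
eef_rot: [-179.9, 0.0, -102.7]
contact_force: [0.4, 0.3, 0.1]
gripper_width: 0.0396
```

Run:
```python
from h import *
to(.6632,-.188,.0635,-103)
```

```text
MOVE -0.08 0.09 2.29 0.01  from [ 0.6639 -0.189   0.0864] [-1.7990e+02  1.0000e-02 -1.0267e+02]
```

Emit:
{"api": "drive_tool", "payload": {"plan": "-0.08 0.05 0.7 0;-0.08 0.05 1.4 0;-0.08 0.05 1.9 0;-0.08 0.05 2.1 0;-0.08 0.05 2.1 0;-0.08 0.05 2.1 0"}}

```text
time_s: 56.95
tcp_pos: [0.6631, -0.1881, 0.0644]
eef_rot: [-180.0, 0.0, -102.7]
contact_force: [-0.6, -0.1, -0.2]
gripper_width: 0.0391
```

Emit:
{"api": "drive_tool", "payload": {"plan": "0 0 0.08 0;0 0 0.08 0;0 0 0.08 0;0 0 0.08 0;0 0 0.08 0;0 0 0.08 0;0 0 0.08 0", "fingers": 1, "squeeze": 20}}

```text
time_s: 57.82
tcp_pos: [0.663, -0.1881, 0.0634]
eef_rot: [-180.0, -0.0, -102.7]
contact_force: [1.3, 0.5, 0.5]
gripper_width: 0.0195
```

Emit:
{"api": "drive_tool", "payload": {"plan": "0 0 -1.5 0;0 0 -4 0;0 0 -7 0;0 0 -9 0;0 0 -9 0;0 0 -9 0"}}

```text
time_s: 58.58
tcp_pos: [0.6627, -0.188, 0.1534]
eef_rot: [180.0, 0.0, -102.7]
contact_force: [-0.8, 0.0, -0.6]
gripper_width: 0.0192
```

Run:
```python
from h import *
# disc at tool-x offset ~1 mm inward: TCP target 1 mm outward along (.22,.975)
to(.6459,-.2692,.125,-103); print(r.get_state()['gripper_width'])
```

```text
MOVE 8.29 -0.15 2.84 0.01  from [ 0.6627 -0.188   0.1534] [ 1.7999e+02  2.0000e-02 -1.0270e+02]
0.019204981693046467
```

Emit:
{"api": "drive_tool", "payload": {"plan": "4 -0.1 0 0;8.3 -0.15 0 0;8.3 -0.15 0 0;8.3 -0.15 1.5 0;8.3 -0.15 2.8 0;8.3 -0.15 2.8 0;8.3 -0.15 2.8 0"}}

```text
time_s: 59.45
tcp_pos: [0.6465, -0.2689, 0.1253]
eef_rot: [180.0, -0.0, -102.6]
contact_force: [0.6, -0.4, 0.1]
gripper_width: 0.0189
```

Run:
```python
from h import *
to(.6459,-.2692,.1105,-103); print(r.get_state()['gripper_width'])
```

```text
MOVE 0.04 0.05 1.48 0.01  from [ 0.6465 -0.2689  0.1253] [ 1.7999e+02 -1.0000e-02 -1.0263e+02]
0.018881496655213076
```

Emit:
{"api": "drive_tool", "payload": {"plan": "0.03 0.04 0.6 0;0.03 0.04 1.1 0;0.03 0.04 1.4 0;0.03 0.04 1.4 0;0.03 0.04 1.4 0"}}

```text
time_s: 60.08
tcp_pos: [0.6458, -0.2697, 0.1115]
eef_rot: [-180.0, -0.0, -102.7]
contact_force: [0.2, 0.0, 0.6]
gripper_width: 0.0191
```

Emit:
{"api": "drive_tool", "payload": {"plan": "0 0 0.1 0;0 0 0.1 0;0 0 0.1 0"}}

```text
time_s: 60.45
tcp_pos: [0.6458, -0.2696, 0.1105]
eef_rot: [-180.0, 0.0, -102.7]
contact_force: [-0.3, -0.0, 0.8]
gripper_width: 0.0192
```

Emit:
{"api": "drive_tool", "payload": {"plan": "0 0 0.08 0;0 0 0.08 0;0 0 0.08 0"}}

```text
time_s: 60.82
tcp_pos: [0.6458, -0.2696, 0.1097]
eef_rot: [-180.0, 0.0, -102.7]
contact_force: [-0.7, -0.0, 0.4]
gripper_width: 0.0191
```

Emit:
{"api": "drive_tool", "payload": {"plan": "0 0 0.05 0;0 0 0.05 0;0 0 0.05 0"}}

```text
time_s: 61.2
tcp_pos: [0.6458, -0.2696, 0.1093]
eef_rot: [-180.0, -0.0, -102.7]
contact_force: [-0.6, 0.2, 1.7]
gripper_width: 0.019
```

Emit:
{"api": "drive_tool", "payload": {"plan": "0 0 0.02 0;0 0 0.02 0;0 0 0.02 0;0 0 0.02 0", "fingers": 0.2}}

```text
time_s: 61.7
tcp_pos: [0.6457, -0.2696, 0.1088]
eef_rot: [180.0, -0.0, -102.7]
contact_force: [0.2, 1.1, -0.4]
gripper_width: 0.0351
```

Emit:
{"api": "drive_tool", "payload": {"plan": "0 0 -3 0;0 0 -6 0;0 0 -10 0;-6 0 -10 0;-12 0 -10 0;-18 0 -10 0;-24 2 -10 0;-30 6 -10 0"}}

```text
time_s: 62.7
tcp_pos: [0.6569, 0.0288, 0.2083]
eef_rot: [180.0, -0.0, -102.7]
contact_force: [-0.2, -0.2, -0.7]
gripper_width: 0.0351
```

Emit:
{"api": "drive_tool", "payload": {"plan": "-3 4 0 0;-3 8 0 0;-3 8 0 0;-3 8 0 0"}}

```text
time_s: 63.2
tcp_pos: [0.5857, 0.0736, 0.2095]
eef_rot: [-179.9, 0.0, -102.7]
contact_force: [-0.4, -0.2, -0.3]
gripper_width: 0.035
```

Run:
```python
from h import *
print(r.get_state()['tcp_pos'],r.get_state()['time_s'])
t=cap('top','t14.png');s=cap('scene','s14.png')
for n,c in(('t14',t),('s14',s)):
    u,v=proj(c,(.6456,-.27,.11)); print(n,u,v)
    g=c['frame'].astype(int).sum(2)//3; U,V=int(round(u)),int(round(v))
    print(np.array2string(g[V-10:V+26,U-20:U+16],max_line_width=220))
# compare with pictures after first stacking (t10/s10) around the stack, and drawer/bystanders vs t11
a=cv2.imread('pics/t10.png').astype(int);b=cv2.imread('pics/t14.png').astype(int)
print('stack diff',np.abs(a-b)[165:200,430:470].mean(), 'housing spot', b[170:182,402:414].mean(2).round()[::3,::3])
a=cv2.imread('pics/s10.png').astype(int);b=cv2.imread('pics/s14.png').astype(int);print(np.abs(a-b)[178:210,110:150].mean())
a=cv2.imread('pics/s11.png').astype(int);print('drawer scene diff',np.abs(a-b)[190:350,310:420].mean())
```

```text
[0.58573683 0.07360193 0.20946577] 63.2
t14 455.2157069714711 177.81150850938786
[[224 169 161 ... 221 225 224]
 [215 165 161 ... 222 223 225]
 [166 158 163 ... 220 222 225]
 ...
 [221 221 223 ... 226 227 228]
 [221 222 221 ... 222 226 228]
 [221 222 221 ... 223 226 228]]
s14 126.69047159848539 185.09666236793223
[[177 180 167 ...  66  69  67]
 [181 183 164 ...  67  71  69]
 [165 132 127 ...  68  68  69]
 ...
 [169 171 172 ... 168 170 169]
 [169 172 174 ... 169 171 168]
 [170 173 171 ... 169 169 170]]
stack diff 6.929047619047619 housing spot [[235. 234. 235. 218.]
 [234. 236. 234. 221.]
 [235. 236. 221. 219.]
 [237. 236. 220. 221.]]
4.144010416666666
drawer scene diff 5.9862689393939394
```

Run:
```python
from h import *
for n,(x0,y0,w,h) in(('t',(447,168,18,20)),('s',(116,176,22,18))):
    a=cv2.imread(f'pics/{n}10.png')[y0:y0+h,x0:x0+w]; b=cv2.imread(f'pics/{n}14.png')
    m=cv2.matchTemplate(b[y0-15:y0+h+15,x0-15:x0+w+15],a,cv2.TM_CCOEFF_NORMED); print(n,cv2.minMaxLoc(m)[1::2],'expect (15,15)')
c=cap('top'); g=c['frame'].astype(int).sum(2)//3
np.set_printoptions(linewidth=250,threshold=99999)
print('col 197 rows 215..255',g[215:256,197], 'col 185',g[215:256,185])
print('unit front', [np.round(proj(c,(.566-k*np.cos(.087),.262-k*np.sin(.087),z)),1) for k,z in((0,.09),(0,.078),(.015,.078),(.05,.0575),(.035,.0575))])
```

```text
t (0.8798198699951172, (17, 16)) expect (15,15)
s (0.9512629508972168, (14, 15)) expect (15,15)
col 197 rows 215..255 [103 104 102 101 101 101  98  98  98  99  96  98  95  97  97  94  94  95  94  88  58  53  52  50  52  51  46  51  49  49  68  99 100 133 170 192 186 142 132 134 143] col 185 [106 106 105 102 103 106 105 103 103 100  98  99  98  97  98  98  99  96  95  97  87  54  56  53  57  52  54  54  54  52  53  48  54  49  49  49  45  21  18  69 127]
unit front [array([190.8, 224.6]), array([192. , 225.2]), array([192.6, 232.5]), array([195.9, 250.1]), array([195.3, 242.9])]
```

Run:
```python
from h import *
np.set_printoptions(linewidth=250,threshold=99999)
for n in('t10','t14'):
    g=cv2.imread(f'pics/{n}.png').astype(int).sum(2)//3; print(n,'rows168..198 cols 432..466'); print(g[168:198:1,434:466])
g=cv2.imread('pics/t11.png').astype(int).sum(2)//3
print('t11 col185',g[215:256,185],'col 197',g[215:256,197],'col215',g[215:256,215])
```

```text
t10 rows168..198 cols 432..466
[[220 218 163 154 154 150 150 151 158 153 152 151 152 152 150 149 152 151 153 151 153 156 154 214 219 220 220 219 221 222 222 220]
 [220 211 161 156 158 150 150 152 154 154 147 151 148 144 147 144 146 149 154 152 154 157 152 217 220 219 219 219 221 222 221 219]
 [220 159 152 157 154 152 153 152 150 147 132 130 125 124 126 124 126 138 146 149 147 155 154 214 219 220 222 220 221 221 222 218]
 [219 160 152 155 149 146 145 145 136 119 115 117 116 119 118 121 115 116 121 125 137 149 151 212 217 220 221 219 221 222 221 220]
 [220 160 150 150 126 123 119 111 113 113 115 118 120 126 119 118 117 117 118 119 119 119 129 180 211 220 220 220 221 222 222 220]
 [209 155 143 123 115 115 114  99  99  98 111 111 115 150 122 120 116 115 120 124 129 130 132 124 182 212 219 221 220 221 221 221]
 [130 126 121 107 101 112  97  93 115 101  96  94 126 169 126 120 119 117 131 149 161 164 163 148 174 182 213 220 220 222 221 222]
 [132 122 109 113  97  95  94  97 141 104  92 100 166 173 123 117 114 128 169 174 172 174 175 175 177 179 184 216 219 220 222 220]
 [132 121  94 134 102
[... 6647 characters left out ...]
225 223 222 224 224 224 227 226 226 224 224]
 [221 223 223 226 227 226 228 225 224 228 228 224 223 224 225 226 224 226 225 223 225 224 225 223 224 222 225 227 226 227 224 223]]
t11 col185 [142 141 134 137 140 143 143 141 141 135 138 210 224 228 228 229 231 229 182 191 195 197 203 199 204 219 220 220 221 221 223 220 210 143 120 157 181 192 180 198 196] col 197 [144 146 142 142 141 140 140 138 122 146 225 223 225 224 227 225 207 188 177 145 183 122 131 153 153 151 145 143 146 149 152 142 110 142 179 192 174 133 122 124 129] col215 [140 145 146 139 139 133 129 184 220 222 225 225 228 222 181 172 111 146 165 143 155 156 144 141 125 134 137 144 147 144 125 152 182 193 188 220 219 218 218 215 215]
```

The drawer checks as fully shut: its front spans rows 225–232 and the bar is at row 250, as predicted for a shut drawer. Disc20 is back on top but about 4 mm off towards -y (2 px in the top view). I'll recentre it by closing the jaws along y at the stack axis.

Run:
```python
from h import *
to(.6456,-.2700,.19,180)
```

```text
MOVE 32.15 -13.38 1.87 1.35  from [0.586  0.073  0.2087] [ 1.7999e+02 -1.0000e-02 -1.0274e+02]
```

Emit:
{"api": "drive_tool", "payload": {"plan": "32.1 -13.4 1.5 1.35;32.1 -13.4 1.5 1.35;32.1 -13.4 1.5 1.35;32.1 -13.4 1.5 1.35;32.1 -13.4 1.5 1.35;32.1 -13.4 1.5 1.35;32.1 -13.4 1.5 1.35;32.1 -13.4 1.5 1.35", "fingers": 0.1}}

```text
time_s: 64.35
tcp_pos: [0.6454, -0.271, 0.1927]
eef_rot: [180.0, -0.1, 179.6]
contact_force: [-0.6, -0.3, 0.2]
gripper_width: 0.0391
```

Emit:
{"api": "drive_tool", "payload": {"plan": "0 0 0.2 0;0 0 0.2 0;0 0 0.2 0"}}

```text
time_s: 64.72
tcp_pos: [0.6456, -0.2691, 0.1918]
eef_rot: [-180.0, -0.0, 180.0]
contact_force: [0.9, 0.5, -0.0]
gripper_width: 0.0395
```

Run:
```python
from h import *
to(.6456,-.2700,.125,180)
```

```text
MOVE -0.00 -0.09 6.68 -0.00  from [ 0.6456 -0.2691  0.1918] [-1.8e+02 -1.0e-02  1.8e+02]
```

Emit:
{"api": "drive_tool", "payload": {"plan": "0 -0.09 3 0;0 -0.09 6 0;0 -0.09 7.5 0;0 -0.09 8 0;0 -0.09 8 0;0 -0.09 8 0;0 -0.09 8 0"}}

```text
time_s: 65.6
tcp_pos: [0.646, -0.2702, 0.1129]
eef_rot: [-180.0, 0.1, 180.0]
contact_force: [-0.8, -0.5, -0.2]
gripper_width: 0.0395
```

Run:
```python
from h import *
to(.6456,-.2701,.110,180)
```

```text
MOVE 0.04 0.01 0.29 -0.00  from [ 0.646  -0.2702  0.1129] [-1.7998e+02  8.0000e-02  1.7997e+02]
```

Emit:
{"api": "drive_tool", "payload": {"plan": "0.03 0 0.18 0;0.03 0 0.18 0;0.03 0 0.18 0;0.03 0 0.18 0"}}

```text
time_s: 66.1
tcp_pos: [0.6453, -0.2701, 0.1101]
eef_rot: [-180.0, -0.0, 180.0]
contact_force: [-0.2, 0.7, -0.6]
gripper_width: 0.0394
```

Emit:
{"api": "drive_tool", "payload": {"plan": "0 0 0 0;0 0 0 0;0 0 0 0;0 0 0 0;0 0 0 0;0 0 0 0", "fingers": 1, "squeeze": 8}}

```text
time_s: 66.85
tcp_pos: [0.6452, -0.2701, 0.1101]
eef_rot: [-180.0, -0.0, 180.0]
contact_force: [-0.6, -0.5, -0.5]
gripper_width: 0.0193
```

Emit:
{"api": "drive_tool", "payload": {"plan": "0 0 0 0;0 0 0 0;0 0 0 0;0 0 0 0", "fingers": 0.2}}

```text
time_s: 67.35
tcp_pos: [0.6452, -0.2701, 0.1102]
eef_rot: [-180.0, 0.0, 180.0]
contact_force: [-0.5, 0.2, 0.7]
gripper_width: 0.0352
```

Emit:
{"api": "drive_tool", "payload": {"plan": "0 0 -3 0;0 0 -6 0;0 0 -10 0;0 6 -10 0;0 12 -10 0;0 18 -10 0;0 24 -10 0;0 30 -10 0"}}

```text
time_s: 68.35
tcp_pos: [0.6453, 0.0319, 0.2105]
eef_rot: [180.0, 0.0, 180.0]
contact_force: [1.7, 0.4, 0.3]
gripper_width: 0.0352
```

Emit:
{"api": "drive_tool", "payload": {"plan": "4 2 0 0;8 2 0 0;8 2 0 0"}}

```text
time_s: 68.72
tcp_pos: [0.5633, 0.0504, 0.2109]
eef_rot: [180.0, 0.0, -179.9]
contact_force: [0.5, -0.1, 0.3]
gripper_width: 0.0352
```

Run:
```python
from h import *
np.set_printoptions(linewidth=250,threshold=99999)
t=cap('top','t15.png');s=cap('scene','s15.png');print(r.get_state()['tcp_pos'])
g=cv2.imread('pics/t15.png').astype(int).sum(2)//3; print(g[168:192,440:466])
for n,(x0,y0,w,h) in(('t',(447,168,18,20)),('s',(116,176,22,18))):
    a=cv2.imread(f'pics/{n}10.png')[y0:y0+h,x0:x0+w]; b=cv2.imread(f'pics/{n}15.png')
    m=cv2.matchTemplate(b[y0-15:y0+h+15,x0-15:x0+w+15],a,cv2.TM_CCOEFF_NORMED); print(n,cv2.minMaxLoc(m)[1::2],'expect (15,15)')
a=cv2.imread('pics/t0.png') if 0 else cv2.imread('pics/top0.png')
for n,(x,y,w,h) in(('dish',(278,128,30,30)),('jar',(326,127,26,26)),('flask',(72,202,52,40))):
    q=cv2.matchTemplate(cv2.cvtColor(cv2.cvtColor(t['frame'],4),6)[y-10:y+h+10,x-10:x+w+10],cv2.cvtColor(a,6)[y:y+h,x:x+w],cv2.TM_CCOEFF_NORMED);print(n,cv2.minMaxLoc(q)[1::2],'(10,10)')
g=cv2.cvtColor(t['frame'],7);print('drawer',g[222:254,185],g[222:254,197])
```

```text
[0.5657027  0.05022873 0.21086017]
[[156 159 161 160 158 159 158 156 158 157 158 159 160 156 161 161 160 220 224 226 225 225 227 226 227 225]
 [157 161 159 159 153 152 153 151 154 151 153 155 158 159 158 160 159 221 225 227 225 224 226 228 227 225]
 [157 160 157 155 140 136 127 128 129 129 129 144 151 152 155 163 161 221 223 225 227 225 227 227 227 225]
 [149 149 139 124 121 120 122 124 126 124 122 125 125 131 145 156 156 218 222 225 227 225 226 227 227 226]
 [125 119 117 116 120 120 125 129 139 125 123 121 120 126 123 127 134 187 218 225 227 224 226 226 227 226]
 [119 102 102 103 116 118 124 157 171 128 122 123 123 121 128 132 130 128 187 219 226 226 225 226 226 227]
 [ 98  99 123 103  99 100 132 175 130 123 122 119 129 136 160 160 153 141 180 193 219 225 225 227 227 227]
 [ 98  99 140 107  99 103 176 178 128 125 120 126 157 179 185 180 179 182 183 183 191 220 225 228 226 227]
 [ 92 123 155 110  94 136 177 175 125 117 103 139 180 183 181 182 180 181 180 185 183 199 223 226 228 228]
 [ 95 144 159 106  97 144 161 159 107  95  97 158 182 179 179 180 179 181 180 180 181 184 221 226 227 
[... 1294 characters left out ...]
 163 152 144 141 144 147 155 159 165 169 182 187 184 182 184 181 186 215 226 228 228 226 226 224 225]
 [149 158 162 159 153 147 149 152 151 168 169 178 182 172 173 181 190 212 222 227 229 228 226 225 225 225]]
t (0.9859265089035034, (15, 15)) expect (15,15)
s (0.9962600469589233, (15, 15)) expect (15,15)
dish (0.318834125995636, (12, 5)) (10,10)
jar (0.4249679744243622, (0, 13)) (10,10)
flask (0.573504626750946, (10, 10)) (10,10)
drawer [101 105 103 104 107 107 106 108 107 107 108 108 109 109 108 112 111 110 111 109 108 105 100  34  20  35  42  45  47  62  83  82] [107 107 108 110 109 109 108 108 109 110 110 109 112 107 111 112 113 109 113 111 112 112 111 110 110 112 106 106 106 107 106 107]
```

```bash
python3 -c "
from plant import r
print(r.close_job())"
```

```text
the job is handed in; nothing more can be done
None
```

The job is handed in at about 69 s of the 210 s; no verdict was given.

**What I did, in order:**
- **Box:** I moved the forceps box from the pan into the open drawer.
- **Tare:** With the pan empty, I pressed the key about 6 mm down to its hard stop. The force at the stop peaked at 54 N, well above the 5 N needed.
- **Stack:** I stacked disc52, disc44, disc36 and disc20 on the pan's centre. The grip widths of 51, 43, 35 and 19 mm fit those four; no disc60 or disc28 was seen. The blue, orange and pink look-alikes were left alone.
- **Drawer:** I pushed it by its handle to the hard stop.
- **Repair:** While the arm was at the drawer, disc20 was knocked off onto the balance housing. I put it back, found it about 4 mm off centre, and recentred it.

**Last checks:**
- **Stack:** In both cameras it matches its earlier neat picture to the pixel. It is centred on the pan to about 2 mm.
- **Drawer:** The picture taken just after pushing it shows it fully shut, with the front and handle where a shut drawer puts them. Its inside could not be seen after that.
- **Dish, jar and bottle:** In that same picture they were in their starting places.
- **Failed check:** The final numeric comparison failed for the dish and jar and was weak for the bottle. The arm also hid the drawer front in the last top view. I put the mismatch down to changed shadows and the arm, because nothing went near these things in between, but I had no pictures left to confirm it.

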